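Load and grease the gear run-in station

TASK

Turn the speed knob, the one with the bar grip on the crowded panel, fully anticlockwise to zero without touching the round trimmers beside it, then stand the two or three gear units waiting on the bench upright in the run-in tray, each in the bay of its own size. Then take the dauber from its stand, dip its felt well into the grease pot, dab it lightly on the shaft end of each unit, smallest unit first and largest last, and hang it back upright in its stand. Last, turn the speed knob until its pointer is at the raised tick, with the trimmers untouched, the bystanders left where they are, and every unit still in its bay.

Things in the scene. Friction and masses are not known exactly. Their poses are not given: they have to be found in the camera images.
- speed (a joint): speed knob: the only control on the low grey panel with a bar grip (black bar 40 mm long, 14 mm wide, on a disc 42 mm across); rad: 0 = zero speed, at its anticlockwise stop, growing as it turns clockwise seen from above, other stop at 1.9; the raised tick on its base is at 1.10. Stays where left; takes 0.06 N m. Which of the panel's six places it has varies
- speed_grip (a point): point on the knob's axis at the height to grip, 7 mm below the bar's top, 37 mm above the panel's face; turns with the knob: x axis along the bar, the white pointer line is on its -x end. The panel is fixed, 160 x 210 mm, face 50 mm above the table, six controls in 2 rows of 3, 58 mm apart each way
- speed_mark (a point): the raised white tick on the speed knob's fixed grey base (base 66 mm across), 28 mm from the axis; the knob is at its mark when the pointer line points at it
- bay_s (a point): centre of the floor of the narrowest bay (48 mm square inside) of the fixed run-in tray (84 x 204 mm, three square bays in a row along its y axis, narrowest at +y, aluminium floor 6 mm above the table, black walls up to 18 mm above the table); its axes are the tray's
- bay_m (a point): centre of the floor of the middle bay (60 mm square inside)
- bay_l (a point): centre of the floor of the widest bay (72 mm square inside)
- stand_hole (a point): centre of the 40 mm square hole in the top of the dauber's plywood stand (fixed, 84 x 84 mm, sides along this point's axes), at the height of the top (78 mm)
- dauber_tip (a point): centre of the dauber's lower end, z axis up along it. From the tip up: grey felt 18 mm thick, 28 mm long, springy (gives up to 8 mm, 1 to 8 N); thin rod; 26 mm sleeve at 56 to 70; black collar 64 mm across at 70 to 76; round wooden handle 20 mm thick at 76 to 140, best held at 115, fingers down; 90 g. Hangs upright in the stand's hole by its collar
- pot: open aluminium grease pot, fixed, 72 mm across the rim (64 mm inside), narrowing to 50 mm inside at the floor, 45 mm high, floor 5 mm thick; origin at the centre of its underside
- gear_s_mid (a point): centre of the body of the smallest gear unit (may be absent): upright steel cylinder 40 mm across, 55 mm high, grey band round it, a dark 14 mm shaft standing 18 mm out of its top; z axis up along the shaft; 250 g, within a quarter. This point is 27.5 mm above its foot; the shaft's end is 45.5 mm above this point
- gear_m_mid (a point): centre of the body of the middle gear unit (may be absent): upright steel cylinder 52 mm across, 55 mm high, grey band round it, a dark 14 mm shaft standing 18 mm out of its top; z axis up along the shaft; 400 g, within a quarter. This point is 27.5 mm above its foot; the shaft's end is 45.5 mm above this point
- gear_l_mid (a point): centre of the body of the largest gear unit (may be absent): upright steel cylinder 64 mm across, 55 mm high, grey band round it, a dark 14 mm shaft standing 18 mm out of its top; z axis up along the shaft; 550 g, within a quarter. This point is 27.5 mm above its foot; the shaft's end is 45.5 mm above this point
- trim1_base: round black trimmer knob, 26 mm across, on a base 34 mm across, top 33 mm above the panel's face, turns easily; not to be touched. Origin at the centre of its underside, on the panel's face
- trim2_base: round black trimmer knob, 26 mm across, on a base 34 mm across, top 33 mm above the panel's face, turns easily; not to be touched. Origin at the centre of its underside, on the panel's face
- trim3_base: round black trimmer knob, 26 mm across, on a base 34 mm across, top 33 mm above the panel's face, turns easily; not to be touched. Origin at the centre of its underside, on the panel's face
- trim4_base: round black trimmer knob, 26 mm across, on a base 34 mm across, top 33 mm above the panel's face, turns easily; not to be touched. Origin at the centre of its underside, on the panel's face
- trim5_base: round black trimmer knob, 26 mm across, on a base 34 mm across, top 33 mm above the panel's face, turns easily; not to be touched. Origin at the centre of its underside, on the panel's face
- driver: screwdriver, 200 mm, a bystander, lying or standing on the table; origin under its middle
- tape: roll of tape, 70 mm across, 18 mm high, a bystander, lying or standing on the table; origin under its middle
- spanner: spanner, 180 mm, a bystander, lying or standing on the table; origin under its middle
- mug: mug, 90 mm high, a bystander, lying or standing on the table; origin under its middle
- cleaner: white bottle, 120 mm high, a bystander, lying or standing on the table; origin under its middle
- plug: white plug, 90 mm long, a bystander, lying or standing on the table; origin under its middle
Not all that is in view belongs to the job. What is shaped like the part that bears gear_s_mid but purple is not meant.

How it is judged:
On the way, in this order (a step that is already met when the one before it is completed fails the run):
1. the speed knob is fully at zero (value of joint speed below 0.1 rad), for 0.2 s.
2. every unit present stands upright in the bay of its size, with the speed knob still at zero (horizontal distance between gear_s_mid and bay_s below 0.009 m and z of gear_s_mid in the frame of bay_s below 0.033 m and angle between each of gear_s_mid, gear_m_mid, gear_l_mid's own z axis and vertical below 0.1 rad and horizontal distance between gear_m_mid and bay_m below 0.009 m and z of gear_m_mid in the frame of bay_m below 0.033 m and horizontal distance between gear_l_mid and bay_l below 0.009 m and z of gear_l_mid in the frame of bay_l below 0.033 m and value of joint speed below 0.13 rad), for 0.3 s.
3. the dauber's tip is dipped at least 15 mm below the pot's rim (horizontal distance between dauber_tip and pot below 0.03 m and z of dauber_tip in the frame of pot below 0.03 m), for 0.1 s.
4. the dauber's tip touches the shaft end of the smallest unit (horizontal distance between dauber_tip and gear_s_mid below 0.014 m and z of dauber_tip in the frame of gear_s_mid between 0.04 and 0.051 m and contact force between dauber and gear_s above 0.2 N), for 0.05 s.
5. the dauber's tip touches the shaft end of the middle unit (horizontal distance between dauber_tip and gear_m_mid below 0.014 m and z of dauber_tip in the frame of gear_m_mid between 0.04 and 0.051 m and contact force between dauber and gear_m above 0.2 N), for 0.05 s.
6. the dauber's tip touches the shaft end of the largest unit (horizontal distance between dauber_tip and gear_l_mid below 0.014 m and z of dauber_tip in the frame of gear_l_mid between 0.04 and 0.051 m and contact force between dauber and gear_l above 0.2 N), for 0.05 s.
7. the dauber hangs upright in its stand (horizontal distance between dauber_tip and stand_hole below 0.015 m and z of dauber_tip in the frame of stand_hole below -0.064 m and angle between dauber_tip's own z axis and vertical below 0.1 rad), for 0.2 s.
8. the speed knob points at its tick (value of joint speed between 0.98 and 1.22 rad), for 0.2 s.
At the end, for the whole second after the job is handed in: every unit present stands upright (within 0.1 rad), at rest, on the floor of its own bay; the dauber hangs upright in its stand with its collar on the top; the speed knob is within 0.12 rad of its tick (0.98 to 1.22) (all of step 7 and all of step 8 and horizontal distance between gear_s_mid and bay_s below 0.009 m and z of gear_s_mid in the frame of bay_s below 0.033 m and angle between each of gear_s_mid, gear_m_mid, gear_l_mid's own z axis and vertical below 0.1 rad and horizontal distance between gear_m_mid and bay_m below 0.009 m and z of gear_m_mid in the frame of bay_m below 0.033 m and horizontal distance between gear_l_mid and bay_l below 0.009 m and z of gear_l_mid in the frame of bay_l below 0.033 m and linear speed of each of gear_s, gear_m, gear_l below 0.03 m/s); the robot touches nothing.
It fails at once if a trimmer is touched (over 0.5 N) (contact force between any of trim1_base, trim2_base, trim3_base, trim4_base, trim5_base and anything else above 0.5 N).
It fails at once if the dauber is pressed hard (over 25 N) on a unit or the pot (contact force between dauber and gear_s above 25 N or contact force between dauber and gear_m above 25 N or contact force between dauber and gear_l above 25 N or contact force between dauber and pot above 25 N).
It fails at once if a bystander is moved by more than 40 mm (distance of any of driver, tape, spanner, mug, cleaner, plug from where it was at the start of the episode above 0.04 m).
Of gear_s, gear_m, gear_l only 2 to 3 are there at a start; the rules pass over those that are not, and their reading is None.
At some moment in a run one of gear_s, gear_m, gear_l may be knocked a few centimetres aside while the robot is not near it.
It also fails if it takes over 210 s, if anything falls off the work surface, if the arm or the gripper's body presses on something with over 40 N, if the wrist force passes 120 N, or if a joint passes its speed limit or range.

ROBOT

A 6-joint arm with a two-finger parallel gripper is mounted at the origin on the work surface. World frame = base frame: x ahead of the robot, y to its left, z up, the work surface at z = 0. Lengths are in m, angles in rad, forces in N, time in s.
With the tool pointing down it reaches from about 0.325 to 0.9 m from the base axis. Payload 6.1 kg.
Tool frame: the origin (TCP) lies between the finger pads; the fingertips stand 19 mm ahead of it and the grasp point (between the pads) is the TCP; z points along the fingers, y is the direction in which the jaws open and shut (so a half turn about z gives the same grasp; the last joint's range is limited). The gripper opens to 85 mm and grips with 20 to 120 N. Pads are 22 mm wide; open, the fingers measure 114 mm over their backs; the gripper's body (76 mm by 85 mm) begins 54 mm behind the grasp point. The pads swing forward as they close: fully open they stand 13 mm farther back than shut.
Start: joints at [-1.435, 0.22, 1.526, -0, 1.395, -0.126], TCP at [0.162, -0.604, 0.217] pointing down, gripper open.
Joint ranges: [-2.98, 2.98], [-0.91, 2.08], [0.09, 2.57], [-1.24, 4.39], [0.2, 2.65], [-2.68, 2.68]. Speed limits (rad/s): [2.57, 2.57, 3.01, 3.14, 3.14, 3.14].

INTERFACE

Orientations are given as a rotation vector (axis times angle).
In Python, from plant import telemetry, optics, bot gives the robot as it stands.
- The arm moves only by the tool play_rows, never from a script. Its argument "moves" is a list of rows, each a list of 6 numbers: the shift along the tool's x, y, z in m, then the turn, a rotation vector about the tool's x, y, z in rad. In form: [[x, y, z, wx, wy, wz], ...]. A call has 1 to 20 rows; each row shifts and turns the commanded pose from where the row before left it, along the tool's axes as they then stand; what a row does not reach is not made up. A row lasts 1/10 s, in which the tool goes at most 50 mm and 8.59 degrees, less where a joint would pass 70% of its speed; a pose out of reach is approached as far as the arm can. A call with a gripper value outside its range is refused whole. "fingers" is the finger opening in m, from 0 to 0.0854, set as the call begins (left out, the last holds). The fingers move at their own pace and stop on an object; "squeeze" is the grip in N (left out, the last holds). Time passes only in rows, so rows that do not move let the fingers close. It gives the time, the measured TCP pose, the force and the opening at its end, in the units of the state.
- telemetry.sense(): the state, without advancing time (a new reading comes with each control period).
- optics.camera(name): name is "side" or "top" or "wrist"; returns the picture (400x640x3 uint8, blue, green, red); there is no depth.
- optics.camera_params(name): a dict with "camera_matrix" (3x3 intrinsics, pixels), "cam_to_world" (4x4, takes a point from camera to world coordinates); the wrist camera has in their place "mount" (4x4, takes a point from camera to tool coordinates, whose origin is the TCP and whose axes are the flange's). Camera axes: x right, y down, z forward; pixel columns grow to the right and rows downward; lengths in m; the calibration is good to about 2 mm. A picture is of the moment at which its call begins: read the wrist's pose just before it. camera_params takes no time and is no camera call.
- bot.sign_off(): hands the job in, once; it reports no verdict.
Trained networks look in the newest picture that a camera, given by its name, has taken for a name from the list of things; names that differ only in an ending like _2 or _b are one class to them, and where a whole thing is asked for, a point or a joint stands for the part that bears it (a point fixed in the world has none). Each returns a list of dicts, best first, with "conf" (0 to 1); they miss things now and then, are a little off and sometimes report something else, mostly with a low value. They report only what shows in the picture. A call takes as long as a camera call. They do not tell look-alikes from the thing itself.
- optics.find_in(camera, name): "bbox" ([left, top, width, height] in pixels, round what is visible of it).
- optics.silhouettes(camera, name): "pixels" (400x640 bool, what is visible of it) and "bbox" ([left, top, width, height] in pixels, round what is visible of it).
The state is a dict: "clock": time; "joint_pos": joint angles; "joint_velocities": joint speeds; "tau": joint torques, N m; "tcp_pos": TCP position; "tool_rot": TCP orientation; "wrist_force": force on the tool from outside, world axes, zero at the start; "ft_torque": the same for the moment, N m; "opening": finger opening in m.
Only numpy, scipy, OpenCV 4.12 (cv2) and the standard library are available. Lean on these libraries where they do the work, as an engineer would, in place of code of your own. Each camera call takes 0.05 s, during which the arm holds its last target.

## Working session

There is one attempt and no reset: what is moved stays moved. The work goes in short steps, Python scripts to look and compute and a tool call to move; the robot and the scene stay as the last step left them, time stands still between calls to the robot, and variables do not carry over. Pictures are saved under pics/ and viewed, and the job is handed in when it is done.

Besides the shell and the picture viewer there is one more tool, called after "Emit:" by a JSON object that holds its "name" and its "arguments". play_rows: Moves the arm, as the interface text tells. Its arguments: {"type":"object","properties":{"moves":{"type":"array","items":{"type":"array","items":{"type":"number"}}},"fingers":{"type":"number"},"squeeze":{"type":"number"}},"required":["moves"]}

```bash
ls; mkdir -p pics
python3 - <<'E'
from plant import telemetry, optics, bot
import cv2
print(telemetry.sense())
for n in ["side","top","wrist"]:
    im=optics.camera(n); cv2.imwrite(f"pics/{n}0.png",im)
    print(n,optics.camera_params(n))
E
```

```text
pics
{'clock': 0.0, 'joint_pos': array([-1.43510607e+00,  2.21248735e-01,  1.52763490e+00, -3.36339923e-05,
        1.39471341e+00, -1.26122331e-01]), 'joint_velocities': array([-3.29141575e-04,  8.93825443e-05, -6.80764381e-04,  2.08493831e-03,
       -4.62454592e-04, -3.68701455e-05]), 'tau': array([-5.66265553e-04, -4.96898603e+01, -3.89394915e+01, -2.16183689e-04,
        1.10029182e-02,  2.91920003e-05]), 'tcp_pos': array([ 0.16165253, -0.6030577 ,  0.21577269]), 'tool_rot': array([-3.11272492e+00, -4.09828292e-01,  6.70247172e-05]), 'wrist_force': array([ 0.55862884, -0.39171043, -0.01345271]), 'ft_torque': array([-0.0301454 ,  0.0209002 , -0.00706877]), 'opening': 0.08559422274922573}
side {'camera_matrix': array([[404.51022495,   0.        , 316.19954284],
       [  0.        , 404.51022495, 199.8301363 ],
       [  0.        ,   0.        ,   1.        ]]), 'cam_to_world': array([[-0.92389592, -0.22418029,  0.31009601,  0.2094185 ],
       [-0.38262783,  0.54868379, -0.74333172,  0.80728081],
       [-0.00350433, -0.8054125 , -0.59270433,  0.7372735 ],
       [ 0.        ,  
[... 309 characters left out ...]
82219, -0.01326884, -0.01339883, -0.00476448],
       [ 0.01560397, -0.18319412, -0.98295291,  0.94412424],
       [ 0.        ,  0.        ,  0.        ,  1.        ]])}
wrist {'camera_matrix': array([[313.47038024,   0.        , 321.74188512],
       [  0.        , 313.47038024, 199.90113788],
       [  0.        ,   0.        ,   1.        ]]), 'mount': array([[ 9.01485550e-04, -9.54041967e-01, -2.99671675e-01,
         7.64399185e-02],
       [ 9.99999067e-01,  5.52399793e-04,  1.24960800e-03,
         1.02640036e-03],
       [-1.02663991e-03, -2.99672522e-01,  9.54041574e-01,
        -1.57802071e-01],
       [ 0.00000000e+00,  0.00000000e+00,  0.00000000e+00,
         1.00000000e+00]])}
```

View pics/side0.png

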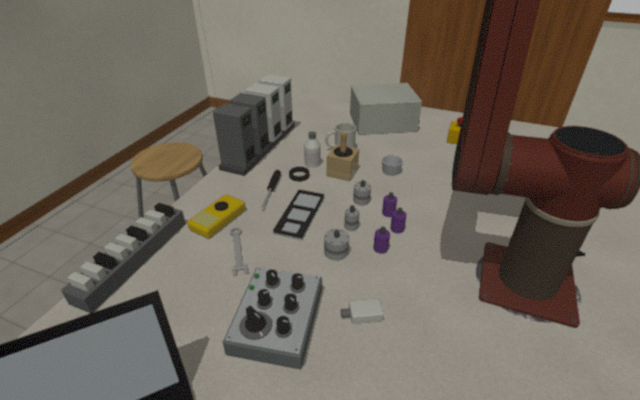

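View pics/top0.png

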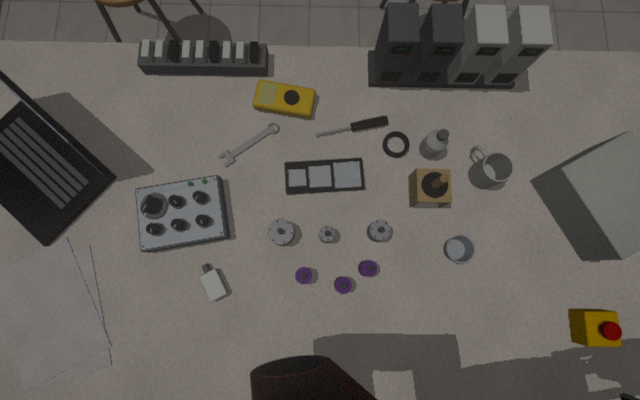

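View pics/wrist0.png

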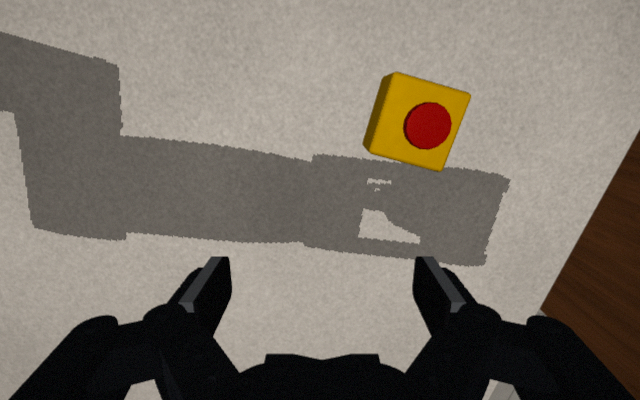

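```bash
cat > h.py <<'E'
from plant import telemetry, optics, bot
import cv2, numpy as np
from scipy.spatial.transform import Rotation as R
def pose():
    s=telemetry.sense(); T=np.eye(4); T[:3,:3]=R.from_rotvec(s['tool_rot']).as_matrix(); T[:3,3]=s['tcp_pos']; return T
def cam(n,T=None):
    p=optics.camera_params(n); K=p['camera_matrix']
    return K,(p['cam_to_world'] if n!='wrist' else (pose() if T is None else T)@p['mount'])
def ray(c,uv):
    K,X=c; d=X[:3,:3]@np.linalg.solve(K,[uv[0],uv[1],1.]); return X[:3,3],d/np.linalg.norm(d)
def plane(c,uv,z):
    o,d=ray(c,uv); return o+d*(z-o[2])/d[2]
def proj(c,P):
    K,X=c; q=np.linalg.inv(X)@np.r_[P,1]; q=K@q[:3]; return q[:2]/q[2]
def tri(obs):
    A=np.zeros((3,3));b=np.zeros(3);rs=[ray(c,uv) for c,uv in obs]
    for o,d in rs:
        M=np.eye(3)-np.outer(d,d);A+=M;b+=M@o
    P=np.linalg.solve(A,b); return P,[np.linalg.norm((np.eye(3)-np.outer(d,d))@(P-o)) for o,d in rs]
def snap(n,f):
    T=pose(); im=optics.camera(n); cv2.imwrite('pics/'+f+'.png',im); return im,cam(n,T)
def st():
    s=telemetry.sense(); T=pose()
    print('t%.1f'%s['clock'],'tcp',s['tcp_pos'].round(4),'yaw %.4f'%np.arctan2(T[1,0],T[0,0]),'tilt',T[:2,2].round(4),'F',s['wrist_force'].round(1),'op %.4f'%s['opening'],'q',s['joint_pos'].round(2))
def go(P,yaw=None):
    "delta in present tool axes to world P, then yaw turn (about tool z)"
    T=pose(); d=T[:3,:3].T@(np.array(P)-T[:3,3]); y=np.arctan2(T[1,0],T[0,0])
    print('delta tool',d.round(4), 'wz' , None if yaw is None else round(-(yaw-y),4))
E
python3 - <<'E'
from h import *
st()
names=['speed','gear_s_mid','gear_m_mid','gear_l_mid','dauber_tip','pot','trim1_base','bay_s','stand_hole','driver','tape','spanner','mug','cleaner','plug']
for n in ['top','side']:
    snap(n,n+'1')
    for m in names:
        try: print(n,m,[(np.round(d['conf'],2),np.round(d['bbox']).astype(int).tolist()) for d in optics.find_in(n,m)][:7])
        except Exception as e: print(n,m,e)
E
```

```text
t0.1 tcp [ 0.1617 -0.6032  0.216 ] yaw 0.2618 tilt [-0.0002  0.0015] F [ 0.6  0.2 -0.4] op 0.0850 q [-1.44  0.22  1.53  0.    1.39 -0.13]
top speed [(np.float64(0.67), [194, 218, 18, 10]), (np.float64(0.52), [144, 197, 18, 17])]
top gear_s_mid [(np.float64(0.73), [357, 260, 18, 17]), (np.float64(0.72), [319, 228, 18, 16]), (np.float64(0.59), [331, 278, 22, 13]), (np.float64(0.48), [294, 267, 18, 15])]
top gear_m_mid [(np.float64(0.92), [369, 219, 19, 24])]
top gear_l_mid [(np.float64(0.64), [266, 218, 28, 30]), (np.float64(0.45), [367, 217, 20, 22])]
top dauber_tip []
top pot [(np.float64(0.74), [442, 234, 31, 30]), (np.float64(0.7), [323, 115, 66, 15])]
top trim1_base [(np.float64(0.5), [192, 189, 16, 15])]
top bay_s [(np.float64(0.71), [286, 159, 77, 34])]
top stand_hole [(np.float64(0.77), [406, 171, 44, 37])]
top driver [(np.float64(0.73), [313, 116, 76, 20]), (np.float64(0.32), [283, 156, 81, 35])]
top tape [(np.float64(0.72), [382, 130, 26, 26])]
top spanner [(np.float64(0.82), [218, 123, 59, 40])]
top mug [(np.float64(0.65), [468, 142, 47, 45]), (np.float64(0.35), [140, 194, 2
[... 658 characters left out ...]
3), [380, 156, 25, 21])]
side trim1_base [(np.float64(0.56), [261, 168, 20, 39]), (np.float64(0.51), [269, 269, 12, 20])]
side bay_s [(np.float64(0.84), [277, 190, 47, 51])]
side stand_hole [(np.float64(0.82), [329, 145, 28, 36])]
side driver [(np.float64(0.72), [265, 171, 15, 22]), (np.float64(0.24), [283, 291, 17, 25])]
side tape [(np.float64(0.5), [287, 166, 21, 14]), (np.float64(0.23), [238, 307, 32, 31])]
side spanner [(np.float64(0.56), [232, 229, 17, 46])]
side mug [(np.float64(0.74), [328, 123, 32, 22]), (np.float64(0.6), [346, 205, 14, 31])]
side cleaner [(np.float64(0.73), [305, 129, 13, 39])]
side plug [(np.float64(0.8), [341, 297, 42, 23]), (np.float64(0.72), [353, 184, 20, 25])]
```

Run:
```python
from h import *
for n in ['top','side']:
    im=cv2.imread(f'pics/{n}1.png')
    a,b,c,d=(120,110,490,310) if n=='top' else (215,120,425,370)
    cv2.imwrite(f'pics/{n}1z.png',cv2.resize(im[b:d,a:c],None,fx=2.1 if n=='top' else 2.4,fy=2.1 if n=='top' else 2.4,interpolation=cv2.INTER_CUBIC))
t=cam('top')
for k,(u,v,z) in dict(knob=(153,205,.085),s=(328,230,.073),m=(378,226,.073),l=(282,227,.073),pot=(459,247,.045),trayL=(286,178,.018),trayR=(363,174,.018),hole=(434,183,.078),p1=(136,190,.05),p2=(220,177,.05),p3=(226,240,.05),p4=(142,250,.05)).items():
    print(k,plane(t,(u,v),z).round(3))
```

```text
knob [0.514 0.375 0.085]
s [ 0.462 -0.039  0.073]
m [ 0.473 -0.159  0.073]
l [0.467 0.07  0.073]
pot [ 0.426 -0.362  0.045]
trayL [0.601 0.068 0.018]
trayR [ 0.614 -0.132  0.018]
hole [ 0.579 -0.297  0.078]
p1 [0.557 0.436 0.05 ]
p2 [0.593 0.231 0.05 ]
p3 [0.437 0.207 0.05 ]
p4 [0.41  0.407 0.05 ]
```

View pics/top1z.png

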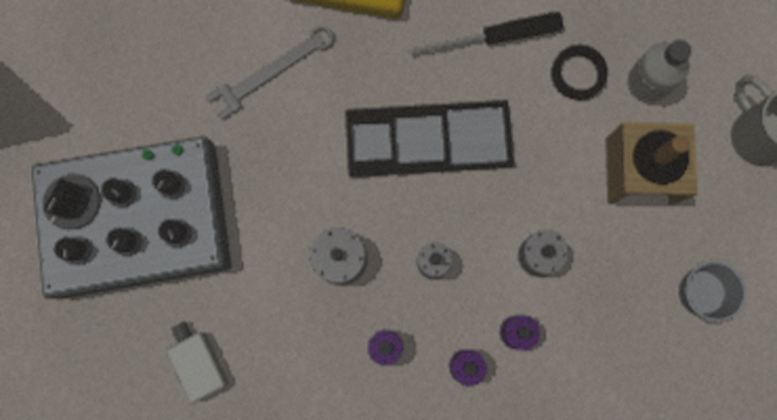

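View pics/side1z.png

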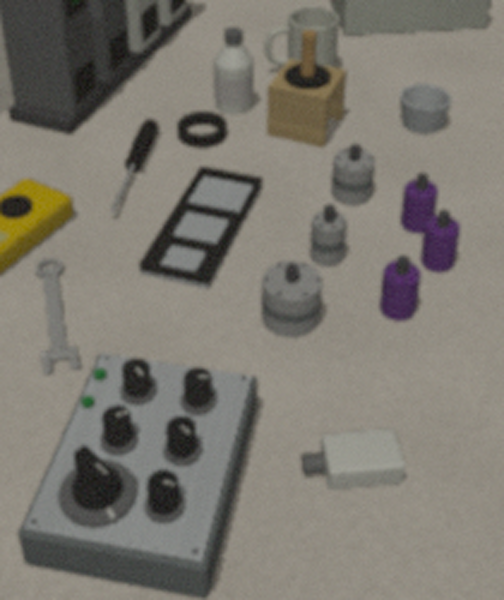

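Emit:
{"name": "play_rows", "arguments": {"moves": [[0, 0, -0.015, 0, 0, 0.131], [0, 0, -0.015, 0, 0, 0.131], [0.029, -0.028, 0, 0, 0, 0], [0.029, -0.028, 0, 0, 0, 0], [0.029, -0.028, 0, 0, 0, 0], [0.029, -0.028, 0, 0, 0, 0], [0.029, -0.028, 0, 0, 0, 0], [0.029, -0.028, 0, 0, 0, 0], [0.029, -0.028, 0, 0, 0, 0], [0.029, -0.028, 0, 0, 0, 0], [0.029, -0.028, 0, 0, 0, 0], [0.029, -0.028, 0, 0, 0, 0], [0, 0, 0, 0, 0, 0], [0, 0, 0, 0, 0, 0]]}}

```text
clock: 3.15
tcp_pos: [0.4523, -0.3231, 0.2469]
tool_rot: [3.141, 0.003, -0.0]
wrist_force: [0.2, 0.5, -1.0]
opening: 0.0855
```

Run:
```python
from h import *
st(); im,c=snap('wrist','wC'); np.save('wC.npy',pose())
```

```text
t3.1 tcp [ 0.4523 -0.3231  0.2469] yaw 0.0022 tilt [-0.0003 -0.0003] F [ 0.2  0.5 -1. ] op 0.0855 q [-0.76  0.04  1.67 -0.    1.43  0.81]
```

View pics/wC.png

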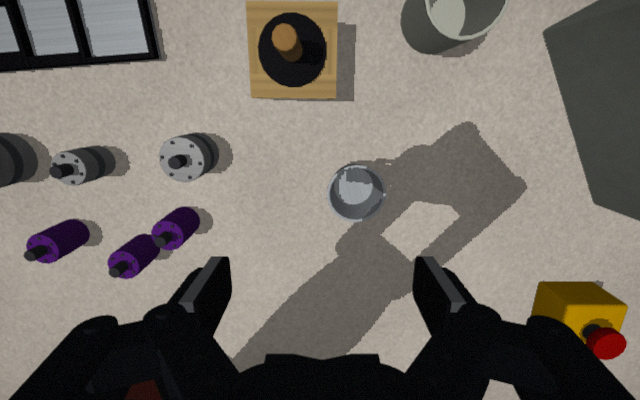

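Emit:
{"name": "play_rows", "arguments": {"moves": [[0.0, -0.03, 0, 0, 0, 0], [0.0, -0.03, 0, 0, 0, 0], [0.0, -0.03, 0, 0, 0, 0], [0.0, -0.03, 0, 0, 0, 0], [0.0, -0.03, 0, 0, 0, 0], [0.0, -0.03, 0, 0, 0, 0], [0.0, -0.03, 0, 0, 0, 0], [0.0, -0.03, 0, 0, 0, 0], [0.0, -0.03, 0, 0, 0, 0], [0, 0, 0, 0, 0, 0], [0, 0, 0, 0, 0, 0]]}}

```text
clock: 4.3
tcp_pos: [0.4517, -0.0546, 0.2471]
tool_rot: [3.141, -0.001, 0.001]
wrist_force: [0.5, 0.4, -1.3]
opening: 0.0855
```

Run:
```python
from h import *
st(); im,c=snap('wrist','wA'); np.save('wA.npy',pose())
```

```text
t4.3 tcp [ 0.4517 -0.0546  0.2471] yaw -0.0004 tilt [ 0.0003 -0.0008] F [ 0.5  0.4 -1.3] op 0.0855 q [-0.29 -0.22  1.91 -0.    1.45  1.28]
```

View pics/wA.png

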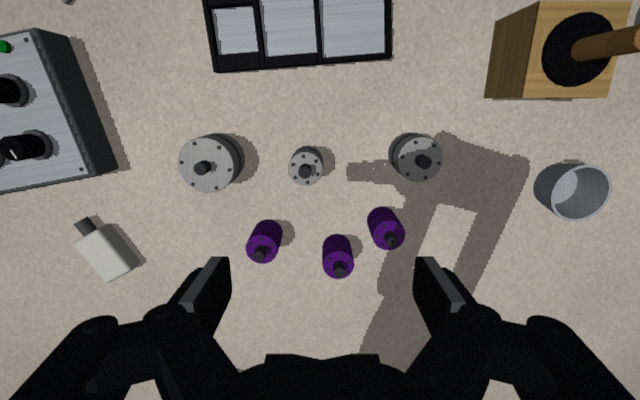

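Emit:
{"name": "play_rows", "arguments": {"moves": [[0.0, -0.03, 0, 0, 0, 0], [0.0, -0.03, 0, 0, 0, 0], [0.0, -0.03, 0, 0, 0, 0], [0.0, -0.03, 0, 0, 0, 0], [0.0, -0.03, 0, 0, 0, 0], [0.0, -0.03, 0, 0, 0, 0], [0.0, -0.03, 0, 0, 0, 0], [0.0, -0.03, 0, 0, 0, 0], [0.0, -0.03, 0, 0, 0, 0], [0.0, -0.03, 0, 0, 0, 0], [0, 0, 0, 0, 0, 0], [0, 0, 0, 0, 0, 0]]}}

```text
clock: 5.55
tcp_pos: [0.4525, 0.2452, 0.2466]
tool_rot: [3.141, -0.001, -0.001]
wrist_force: [-0.5, -1.4, 0.7]
opening: 0.0853
```

Run:
```python
from h import *
st(); im,c=snap('wrist','wB'); np.save('wB.npy',pose())
```

```text
t5.5 tcp [0.4525 0.2452 0.2466] yaw -0.0006 tilt [-0.0004 -0.001 ] F [-0.5 -1.4  0.7] op 0.0853 q [ 0.34 -0.06  1.77 -0.    1.43  1.92]
```

View pics/wB.png

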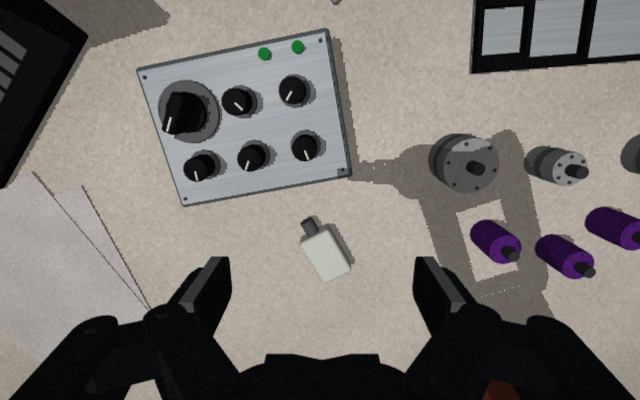

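Emit:
{"name": "play_rows", "arguments": {"moves": [[0.011, -0.02, 0.005, 0, 0, 0], [0.011, -0.02, 0.005, 0, 0, 0], [0.011, -0.02, 0.005, 0, 0, 0], [0.011, -0.02, 0.005, 0, 0, 0], [0.011, -0.02, 0.005, 0, 0, 0], [0.0, -0.02, 0.005, 0, 0, 0], [0, 0, 0, 0, 0, 0], [0, 0, 0, 0, 0, 0]]}}

```text
clock: 6.4
tcp_pos: [0.5074, 0.3647, 0.2166]
tool_rot: [3.141, -0.002, -0.001]
wrist_force: [-0.3, -0.2, -0.3]
opening: 0.0852
```

Run:
```python
from h import *
st(); im,c=snap('wrist','wD'); np.save('wD.npy',pose())
for m in ['speed','trim1_base']:
  for d in optics.silhouettes('wrist',m): print(m,d['conf'],d['bbox'])
cv2.imwrite('pics/wDz.png',cv2.resize(im[0:260,150:530],None,fx=2,fy=2,interpolation=cv2.INTER_CUBIC))
```

```text
t6.4 tcp [0.5074 0.3647 0.2166] yaw -0.0013 tilt [-0.0006 -0.001 ] F [-0.3 -0.2 -0.3] op 0.0852 q [ 0.5   0.22  1.53 -0.    1.4   2.07]
speed 0.83 [278.1, 148.8, 39.5, 49.9]
speed 0.25 [398.2, 183.8, 39.1, 38.2]
trim1_base 0.93 [391.6, 130.1, 45.2, 35.2]
```

View pics/wDz.png

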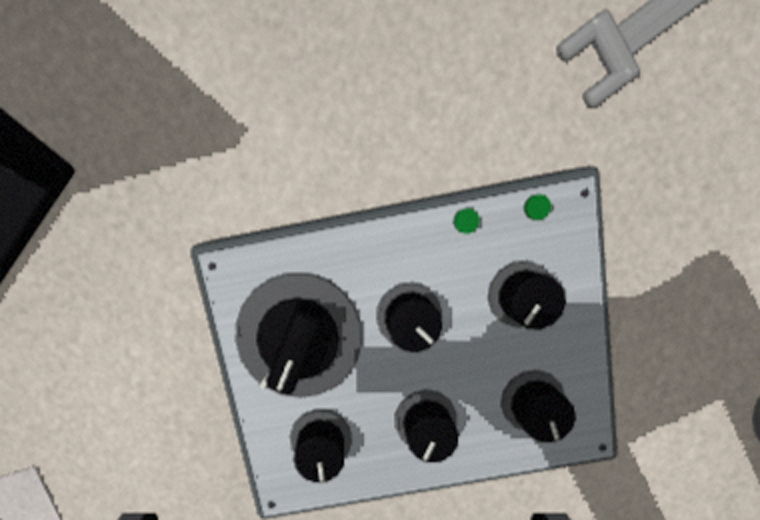

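Run:
```python
from h import *
im=cv2.imread('pics/wD.png')
a=cv2.resize(im[125:215,255:345],None,fx=7,fy=7,interpolation=cv2.INTER_CUBIC)
a=np.clip(a.astype(float)*1.8,0,255).astype(np.uint8)
b=cv2.imread('pics/wB.png')
cv2.imwrite('pics/wDk.png',a[:600])
cD=cam('wrist',np.load('wD.npy')); cB=cam('wrist',np.load('wB.npy'))
print(tri([(cD,(300,167)),(cB,(189,110))]))
print('corners', [plane(cD,(150+x/2,y/2),.05).round(4).tolist() for x,y in [(194,246),(598,168),(614,456),(262,516)]])
```

```text
(array([0.52013014, 0.3853029 , 0.05568701]), [np.float64(0.00048616146512851343), np.float64(0.00048616146512871515)])
corners [[0.5636, 0.4384, 0.05], [0.6004, 0.2391, 0.05], [0.4491, 0.2118, 0.05], [0.4121, 0.4101, 0.05]]
```

View pics/wDk.png

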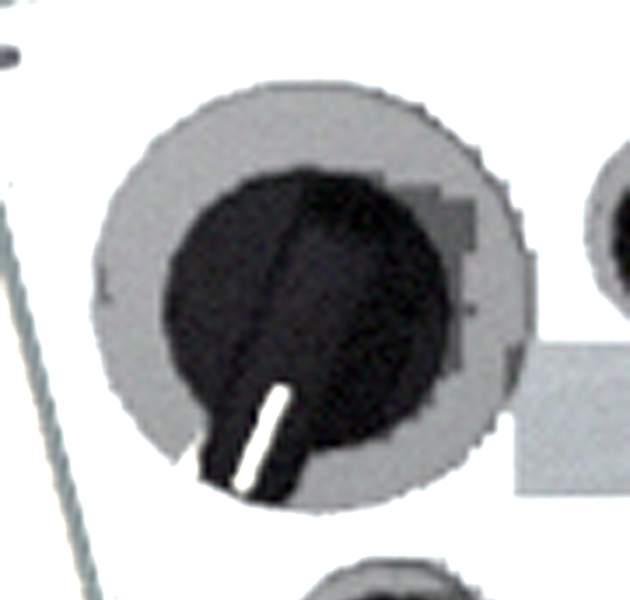

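Run:
```python
from h import *
cD=cam('wrist',np.load('wD.npy')); 
for z in(.056,.06): print(z,plane(cD,(299.8,167.4),z))
C=plane(cD,(299.8,167.4),.056)
t=plane(cD,(282.1,189.6),.058); print('tick',t,np.linalg.norm((t-C)[:2]),np.arctan2(*(t-C)[[1,0]]))
a=plane(cD,(295.1,180.7),.094);b=plane(cD,(289.3,194.6),.094);d=b-a
print('pointer',a,b,np.arctan2(d[1],d[0]), 'from axis',np.arctan2(*(b-C)[[1,0]]),np.linalg.norm((b-C)[:2]))
for k in [(239,300),(210,475),(290,500)]:print(plane(cD,(255+k[0]/7,125+k[1]/7),.094))
# axis top proj
print(proj(cD,[C[0],C[1],.094]), 'disc')
```

```text
0.056 [0.51933361 0.38572547 0.056     ]
0.06 [0.52014732 0.3854484  0.06      ]
tick [0.49614195 0.40464527 0.058     ] 0.02993012140251228 2.457290397650117
pointer [0.51463566 0.38768944 0.094     ] [0.50129683 0.39345158 0.094     ] 2.73382261897943 from axis 2.73688504569892 0.019621881517272916
[0.52665167 0.39279308 0.094     ]
[0.50299499 0.39740486 0.094     ]
[0.49950578 0.3868413  0.094     ]
[297.10964648 175.71265895] disc
```

Emit:
{"name": "play_rows", "arguments": {"fingers": 0.034, "squeeze": 30, "moves": [[0.0121, -0.021, 0, 0, 0, 0], [0, 0, 0, 0, 0, -0.144], [0, 0, 0, 0, 0, -0.144], [0, 0, 0, 0, 0, -0.144], [0, 0, 0, 0, 0, -0.144], [0, 0, 0, 0, 0, -0.144], [0, 0, 0, 0, 0, -0.144], [0, 0, 0, 0, 0, -0.144], [0, 0, 0, 0, 0, -0.144], [0, 0, 0, 0, 0, -0.144], [0, 0, 0, 0, 0, -0.144], [0, 0, 0, 0, 0, -0.144], [0, 0, 0, 0, 0, -0.144], [0, 0, 0, 0, 0, -0.144], [0, 0, 0, 0, 0, -0.144], [0, 0, 0, 0, 0, -0.144], [0, 0, 0, 0, 0, -0.144], [0, 0, 0, 0, 0, -0.144], [0, 0, 0, 0, 0, -0.144], [0, 0, 0, 0, 0, -0.144]]}}

```text
clock: 8.55
tcp_pos: [0.5194, 0.3863, 0.2176]
tool_rot: [0.625, 3.078, 0.0]
wrist_force: [-1.2, 0.4, -0.2]
opening: 0.0338
```

Emit:
{"name": "play_rows", "arguments": {"moves": [[0, 0, 0.03, 0, 0, 0], [0, 0, 0.03, 0, 0, 0], [0, 0, 0, 0, 0, 0], [0, 0, 0, 0, 0, 0]]}}

```text
clock: 8.95
tcp_pos: [0.519, 0.3865, 0.1572]
tool_rot: [-0.634, -3.076, 0.001]
wrist_force: [1.0, 0.9, -0.3]
opening: 0.0343
```

Run:
```python
from h import *
st(); go([.5195,.3857,.087],2.735); im,c=snap('wrist','wE'); np.save('wE.npy',pose())
print(proj(c,[.5195,.3857,.094]))
```

```text
t8.9 tcp [0.519  0.3865 0.1572] yaw 2.7352 tilt [-0.0007 -0.0005] F [ 1.   0.9 -0.3] op 0.0343 q [ 0.52  0.32  1.52 -0.    1.3  -0.65]
delta tool [-0.0008 -0.0005  0.0702] wz 0.0002
[322.37172481 209.2794394 ]
```

View pics/wE.png

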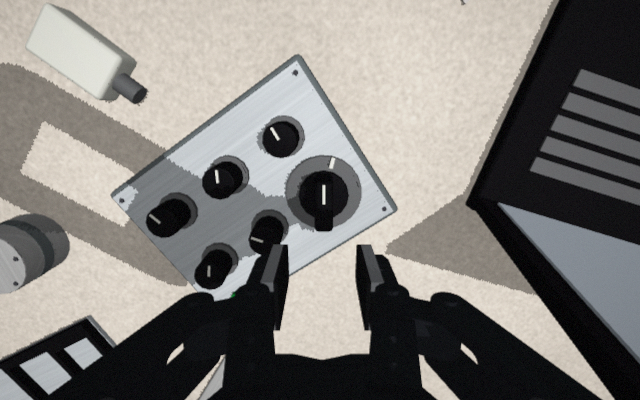

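Emit:
{"name": "play_rows", "arguments": {"fingers": 0.028, "moves": [[-0.0008, 0, 0, 0, 0, 0], [0, 0, 0.02, 0, 0, 0], [0, 0, 0.02, 0, 0, 0], [0, 0, 0.015, 0, 0, 0], [0, 0, 0.015, 0, 0, 0], [0, 0, 0, 0, 0, 0], [0, 0, 0, 0, 0, 0]]}}

```text
clock: 9.7
tcp_pos: [0.5199, 0.387, 0.0871]
tool_rot: [-0.633, -3.077, 0.0]
wrist_force: [0.5, -0.1, 0.6]
opening: 0.028
```

Emit:
{"name": "play_rows", "arguments": {"fingers": 0.0, "squeeze": 30, "moves": [[0, 0, 0, 0, 0, 0], [0, 0, 0, 0, 0, 0], [0, 0, 0, 0, 0, 0], [0, 0, 0, 0, 0, 0], [0, 0, 0, 0, 0, 0]]}}

```text
clock: 10.2
tcp_pos: [0.5199, 0.387, 0.0871]
tool_rot: [0.633, 3.077, 0.0]
wrist_force: [-0.2, -1.2, -0.0]
opening: -0.0002
```

Run:
```python
from h import *
st(); im,c=snap('wrist','wF')
```

```text
t10.2 tcp [0.5199 0.387  0.0871] yaw 2.7358 tilt [0.0003 0.0002] F [-0.2 -1.2 -0. ] op -0.0002 q [ 0.52  0.39  1.57  0.    1.18 -0.65]
```

View pics/wF.png

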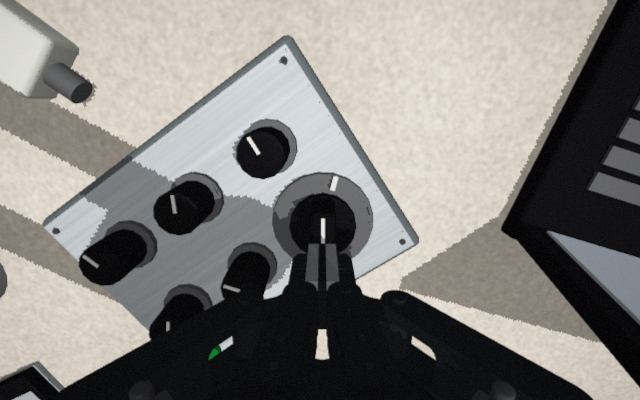

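Run:
```python
from h import *
c=cam('wrist'); T=pose()
def P(x,y,z): return proj(c,(T@[x,y,z,1])[:3]).round(1)
print('TCP',P(0,0,0),'tip front',P(.011,0,.019),'tip back',P(-.011,0,.019),'pad front at tcp',P(.011,0,0))
print('base',proj(c,[.5195,.3857,.056]),'axis top',proj(c,[.5195,.3857,.094]))
d=np.array([np.cos(2.735),np.sin(2.735)])
print('ptr end',proj(c,[*(np.array([.5195,.3857])+.02*d),.094]))
im=cv2.imread('pics/wF.png'); a=cv2.resize(im[150:310,240:410],None,fx=3.6,fy=3.6,interpolation=cv2.INTER_CUBIC)
cv2.imwrite('pics/wFz.png',np.clip(a*2.2,0,255).astype(np.uint8))
```

```text
TCP [323.4 245.3] tip front [323.3 214.8] tip back [323.3 248.1] pad front at tcp [323.5 226.9]
base [321.26345174 224.58881247] axis top [321.08259069 251.34523344]
ptr end [321.1242223  216.03382875]
```

View pics/wFz.png

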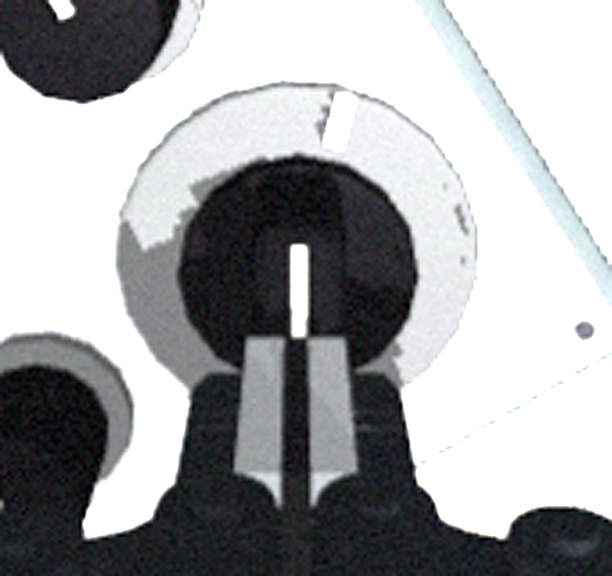

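Run:
```python
from h import *
st(); im,c=snap('side','s2'); cv2.imwrite('pics/s2z.png',cv2.resize(im[200:360,200:360],None,fx=3.7,fy=3.7,interpolation=cv2.INTER_CUBIC))
im,c2=snap('top','t2'); cv2.imwrite('pics/t2z.png',cv2.resize(im[150:270,110:250],None,fx=4,fy=4,interpolation=cv2.INTER_CUBIC))
T=pose()
for z in (-.02,0,.019): print(z,proj(c,(T@[0,0,z,1])[:3]),proj(c2,(T@[0,0,z,1])[:3]))
print(proj(c,[.5195,.3857,.094]))
```

```text
t10.2 tcp [0.5198 0.3869 0.0871] yaw 2.7358 tilt [0.0002 0.0001] F [0.  0.4 0.7] op 0.0001 q [ 0.52  0.39  1.57 -0.    1.18 -0.65]
-0.02 [252.25307429 307.10174573] [143.96937383 201.11001583]
0 [253.24353204 313.70519427] [147.81612541 202.58994211]
0.019 [254.15746413 319.79844105] [151.31175836 203.93478567]
[253.32338526 310.96900347]
```

View pics/s2z.png

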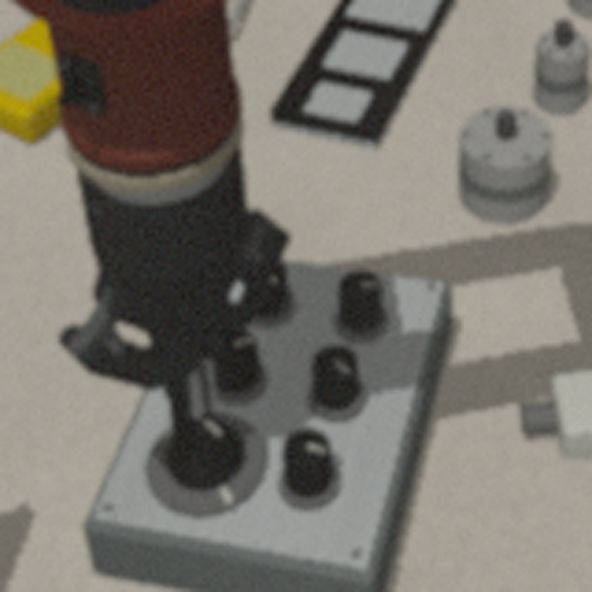

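View pics/t2z.png

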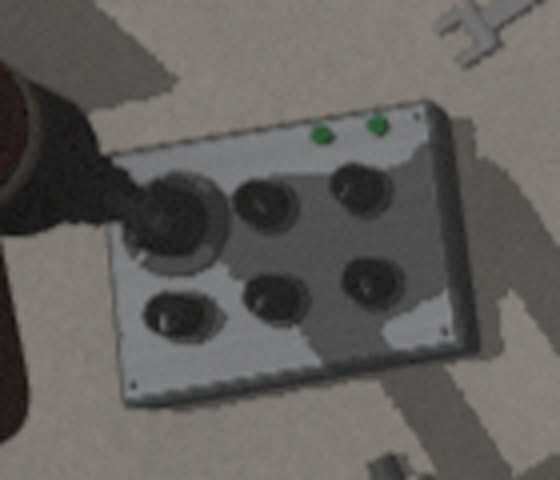

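Emit:
{"name": "play_rows", "arguments": {"fingers": 0.028, "moves": [[0, 0, 0, 0, 0, 0], [0, 0, -0.02, 0, 0, 0], [0, 0, -0.03, 0, 0, 0], [0, 0, -0.03, 0, 0, 0], [0, 0, 0, 0, 0, 0], [0, 0, 0, 0, 0, 0]]}}

```text
clock: 10.95
tcp_pos: [0.5204, 0.3872, 0.168]
tool_rot: [0.633, 3.075, 0.002]
wrist_force: [0.0, 0.3, 0.4]
opening: 0.0277
```

Run:
```python
from h import *
st(); im,c=snap('side','s3'); cv2.imwrite('pics/s3z.png',cv2.resize(im[200:360,200:360],None,fx=3.7,fy=3.7,interpolation=cv2.INTER_CUBIC))
T=pose()
for y in (-.021,0.021):
 for z in (-.04,-.02,0,.019): print(y,z,((proj(c,(T@[0,y,z,1])[:3])-200)*3.7).round())
```

```text
t10.9 tcp [0.5204 0.3872 0.168 ] yaw 2.7358 tilt [0.002  0.0011] F [0.  0.3 0.4] op 0.0277 q [ 0.52  0.31  1.51  0.    1.32 -0.65]
-0.021 -0.04 [209. 241.]
-0.021 -0.02 [212. 269.]
-0.021 0 [216. 297.]
-0.021 0.019 [219. 322.]
0.021 -0.04 [138. 285.]
0.021 -0.02 [143. 314.]
0.021 0 [148. 342.]
0.021 0.019 [152. 367.]
```

View pics/s3z.png

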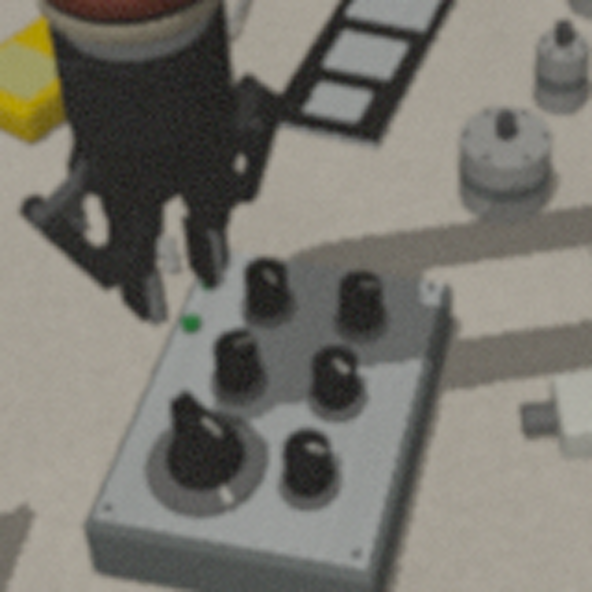

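Emit:
{"name": "play_rows", "arguments": {"fingers": 0.028, "moves": [[0, 0, 0.03, 0, 0, 0], [0, 0, 0.03, 0, 0, 0], [0, 0, 0.018, 0, 0, 0], [0, 0, 0.012, 0, 0, 0], [0, 0, 0.012, 0, 0, 0], [0, 0, 0.012, 0, 0, 0], [0, 0, 0, 0, 0, 0], [0, 0, 0, 0, 0, 0]]}}

```text
clock: 11.8
tcp_pos: [0.52, 0.387, 0.0531]
tool_rot: [0.633, 3.077, 0.0]
wrist_force: [-0.7, -0.2, -0.4]
opening: 0.0279
```

Run:
```python
from h import *
st(); im,c=snap('wrist','wG')
```

```text
t11.8 tcp [0.52   0.387  0.0531] yaw 2.7358 tilt [0.0002 0.0001] F [-0.7 -0.2 -0.4] op 0.0279 q [ 0.52  0.43  1.59 -0.    1.12 -0.65]
```

View pics/wG.png

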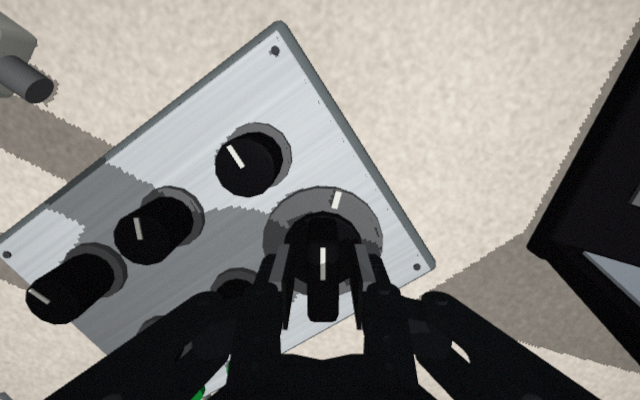

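Fingers now straddle the bar (bar column 323, fingers 287–360). Close, then turn by +0.82 plus a bit past the stop.

Emit:
{"name": "play_rows", "arguments": {"fingers": 0.0, "squeeze": 30, "moves": [[0, 0, 0, 0, 0, 0], [0, 0, 0, 0, 0, 0], [0, 0, 0, 0, 0, 0], [0, 0, 0, 0, 0, 0]]}}

```text
clock: 12.25
tcp_pos: [0.5205, 0.3872, 0.0542]
tool_rot: [0.633, 3.076, 0.002]
wrist_force: [-1.8, -0.5, 5.4]
opening: 0.0138
```

Emit:
{"name": "play_rows", "arguments": {"moves": [[0, 0, 0, 0, 0, -0.1], [0, 0, 0, 0, 0, -0.1], [0, 0, 0, 0, 0, -0.1], [0, 0, 0, 0, 0, -0.1], [0, 0, 0, 0, 0, -0.1], [0, 0, 0, 0, 0, -0.1], [0, 0, 0, 0, 0, -0.1], [0, 0, 0, 0, 0, -0.05], [0, 0, 0, 0, 0, 0]]}}

```text
clock: 13.15
tcp_pos: [0.5206, 0.389, 0.0542]
tool_rot: [-0.539, 3.092, 0.005]
wrist_force: [-0.2, 5.8, 3.0]
opening: 0.0134
```

Run:
```python
from h import *
st(); print(telemetry.sense()['ft_torque']); im,c=snap('wrist','wH')
```

```text
t13.2 tcp [0.5206 0.389  0.0542] yaw -2.7962 tilt [0.0024 0.0037] F [-0.2  5.8  3. ] op 0.0134 q [ 0.52  0.43  1.59  0.    1.12 -1.4 ]
[0.85456767 0.07247375 0.01155409]
```

View pics/wH.png

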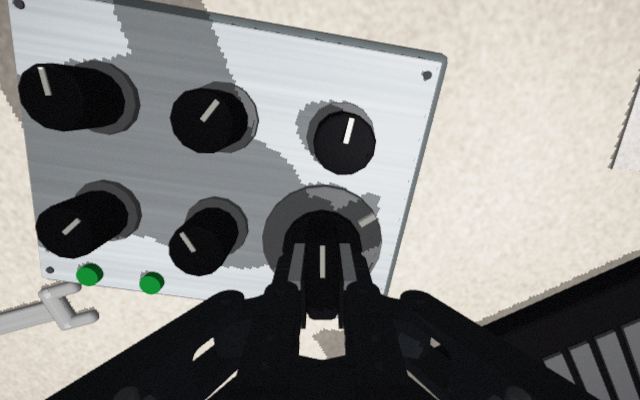

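Emit:
{"name": "play_rows", "arguments": {"moves": [[0, 0, 0, 0, 0, -0.05], [0, 0, 0, 0, 0, -0.05], [0, 0, 0, 0, 0, 0]]}}

```text
clock: 13.5
tcp_pos: [0.5204, 0.3891, 0.0542]
tool_rot: [-0.692, 3.061, 0.005]
wrist_force: [0.1, 6.6, 3.3]
opening: 0.0133
```

Run:
```python
from h import *
st(); print(telemetry.sense()['ft_torque'])
```

```text
t13.5 tcp [0.5204 0.3891 0.0542] yaw -2.6969 tilt [0.0023 0.0041] F [0.1 6.6 3.3] op 0.0133 q [ 0.52  0.43  1.59  0.    1.12 -1.5 ]
[ 1.0081624   0.05427179 -0.00346056]
```

Emit:
{"name": "play_rows", "arguments": {"moves": [[0, 0, 0, 0, 0, -0.05], [0, 0, 0, 0, 0, -0.03], [0, 0, 0, 0, 0, 0]]}}

```text
clock: 13.8
tcp_pos: [0.5207, 0.3893, 0.0543]
tool_rot: [-0.808, 3.032, 0.007]
wrist_force: [0.1, 6.9, 2.6]
opening: 0.0134
```

Run:
```python
from h import *
st(); print(telemetry.sense()['ft_torque']); im,c=snap('wrist','wI')
cv2.imwrite('pics/wIz.png',cv2.resize(im[160:340,230:420],None,fx=3.3,fy=3.3,interpolation=cv2.INTER_CUBIC))
```

```text
t13.8 tcp [0.5207 0.3893 0.0543] yaw -2.6205 tilt [0.0024 0.0051] F [0.1 6.9 2.6] op 0.0134 q [ 0.52  0.43  1.58  0.    1.12 -1.57]
[ 1.03317539  0.00369134 -1.50148221]
```

View pics/wIz.png

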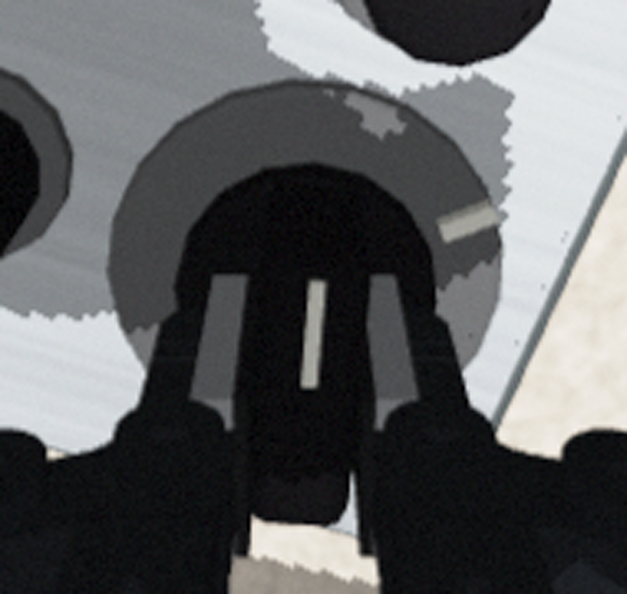

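Emit:
{"name": "play_rows", "arguments": {"fingers": 0.028, "moves": [[0, 0, 0, 0, 0, 0.03], [0, 0, 0, 0, 0, 0], [0, 0, 0, 0, 0, 0], [0, 0, -0.015, 0, 0, 0], [0, 0, -0.03, 0, 0, 0], [0, 0, -0.04, 0, 0, 0], [0, 0, -0.05, 0, 0, 0], [0, 0, -0.04, 0, 0, 0], [0, 0, 0, 0, 0, 0], [0, 0, 0, 0, 0, 0]]}}

```text
clock: 14.85
tcp_pos: [0.5207, 0.3874, 0.2309]
tool_rot: [-0.768, 3.042, 0.002]
wrist_force: [0.6, -0.5, -0.6]
opening: 0.0276
```

Run:
```python
from h import *
st(); im,c=snap('wrist','wJ'); np.save('wJ.npy',pose())
T=pose()
print('axis',proj(c,[.5195,.3857,.094]))
cv2.imwrite('pics/wJz.png',cv2.resize(im[130:290,230:420],None,fx=3.5,fy=3.5,interpolation=cv2.INTER_CUBIC))
```

```text
t14.8 tcp [0.5207 0.3874 0.2309] yaw -2.6472 tilt [0.0039 0.0022] F [ 0.6 -0.5 -0.6] op 0.0276 q [ 0.52  0.27  1.45 -0.    1.42 -1.55]
axis [322.03415217 182.28479894]
```

View pics/wJz.png

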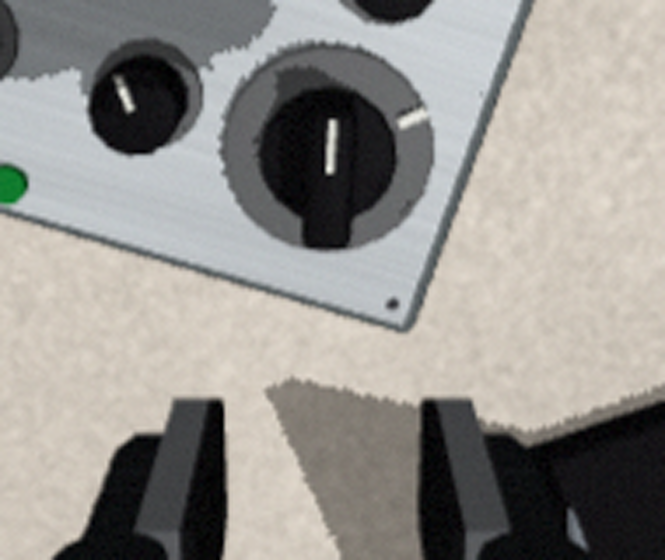

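Emit:
{"name": "play_rows", "arguments": {"fingers": 0.085, "moves": [[0, 0, -0.004, 0, 0, 0.1475], [0, 0, -0.004, 0, 0, 0.1475], [0, 0, -0.004, 0, 0, 0.1475], [0, 0, -0.004, 0, 0, 0.1475], [0, 0, -0.004, 0, 0, 0.1475], [0, 0, -0.004, 0, 0, 0.1475], [0, 0, -0.004, 0, 0, 0.1475], [0, 0, -0.004, 0, 0, 0.1475], [0, 0, -0.004, 0, 0, 0.1475], [0, 0, -0.004, 0, 0, 0.1475], [0, 0, -0.004, 0, 0, 0.1475], [0, 0, -0.004, 0, 0, 0.1475], [0, 0, -0.002, 0, 0, 0.1475], [0, 0, 0, 0, 0, 0.1475]]}}

```text
clock: 16.3
tcp_pos: [0.519, 0.3864, 0.2759]
tool_rot: [-2.228, -2.214, 0.005]
wrist_force: [0.1, 0.4, -0.1]
opening: 0.0852
```

Emit:
{"name": "play_rows", "arguments": {"moves": [[-0.043, 0, 0, 0, 0, 0], [-0.043, 0, 0, 0, 0, 0], [-0.043, 0, 0, 0, 0, 0], [-0.043, 0, 0, 0, 0, 0], [-0.043, 0, 0, 0, 0, 0], [-0.043, 0, 0, 0, 0, 0], [-0.043, 0, 0, 0, 0, 0], [-0.043, 0, 0, 0, 0, 0], [-0.043, 0, 0, 0, 0, 0], [-0.043, 0, 0, 0, 0, 0], [0, 0, 0, 0, 0, 0], [0, 0, 0, 0, 0, 0]]}}

```text
clock: 17.5
tcp_pos: [0.5188, -0.0437, 0.2761]
tool_rot: [-2.222, -2.216, 0.002]
wrist_force: [0.2, 0.4, -0.3]
opening: 0.0849
```

Run:
```python
from h import *
st(); im,c=snap('wrist','wK'); np.save('wK.npy',pose())
for m in ['gear_s_mid','gear_m_mid','gear_l_mid','bay_s','stand_hole','pot']:
  for d in optics.find_in('wrist',m): print(m,round(d['conf'],2),np.round(d['bbox'],1))
```

```text
t17.5 tcp [ 0.5188 -0.0437  0.2761] yaw 1.5681 tilt [-0.0033  0.0012] F [ 0.2  0.4 -0.3] op 0.0849 q [-0.24 -0.06  1.72  0.    1.49 -0.23]
gear_s_mid 0.91 [167.8  95.3  47.7  35.1]
gear_s_mid 0.67 [195.1 209.5  43.7  38.9]
gear_s_mid 0.64 [254.3 139.7  34.2  37. ]
gear_s_mid 0.63 [157.8 169.3  49.9  35.7]
gear_s_mid 0.57 [271.6  17.7  57.1  68.4]
gear_m_mid 0.72 [266.2 228.2  36.3  45.9]
gear_l_mid 0.91 [268.7  17.5  57.8  65.1]
bay_s 0.91 [354.7  66.9  69.3 156.9]
stand_hole 0.62 [330.6 286.9  64.3  79.8]
pot 0.62 [239.3 335.1  42.7  32.8]
```

View pics/wK.png

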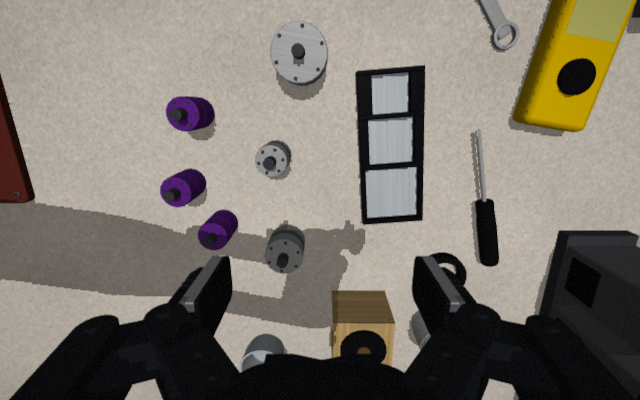

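Run:
```python
from h import *
im=cv2.imread('pics/wK.png')
a=cv2.resize(im[10:280,240:440],None,fx=4,fy=4,interpolation=cv2.INTER_CUBIC)
cv2.imwrite('pics/wKa.png',a[:540]); cv2.imwrite('pics/wKb.png',a[500:1080])
im=cv2.imread('pics/wA.png')
cv2.imwrite('pics/wAa.png',cv2.resize(im[0:200,170:450],None,fx=2.8,fy=2.8,interpolation=cv2.INTER_CUBIC))
```

```text
(no output)
```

View pics/wKa.png

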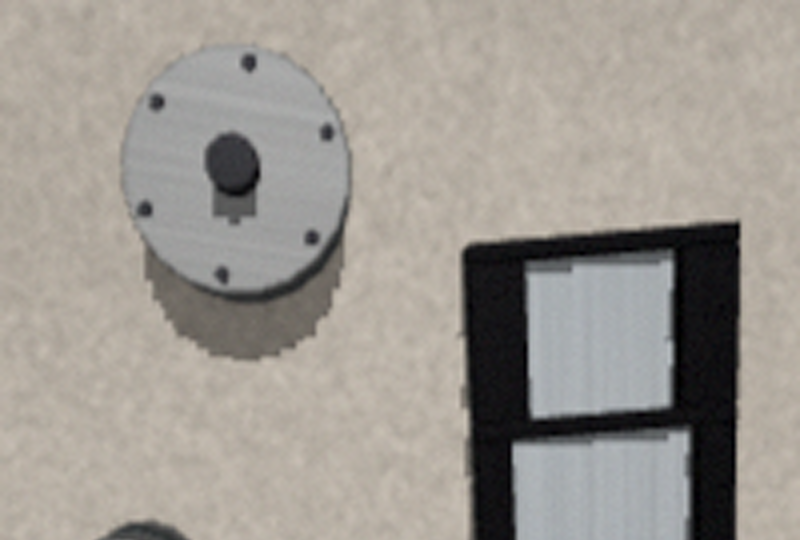

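View pics/wKb.png

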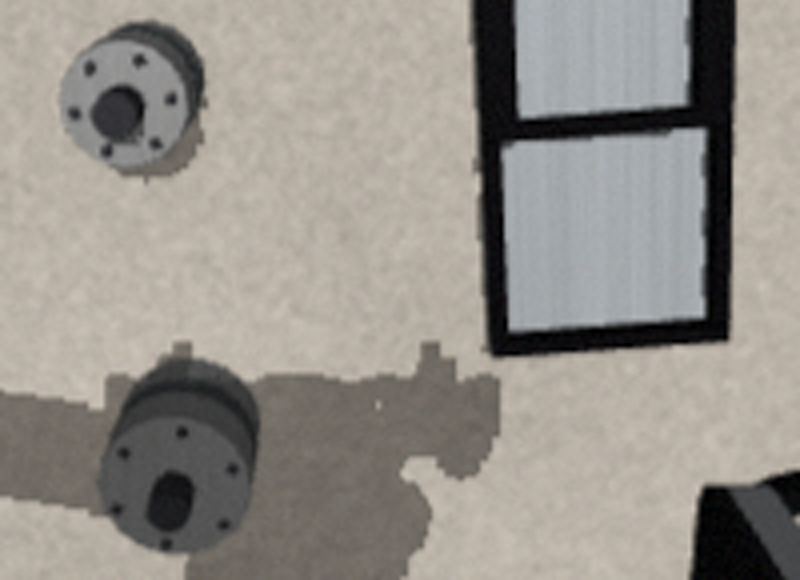

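View pics/wAa.png

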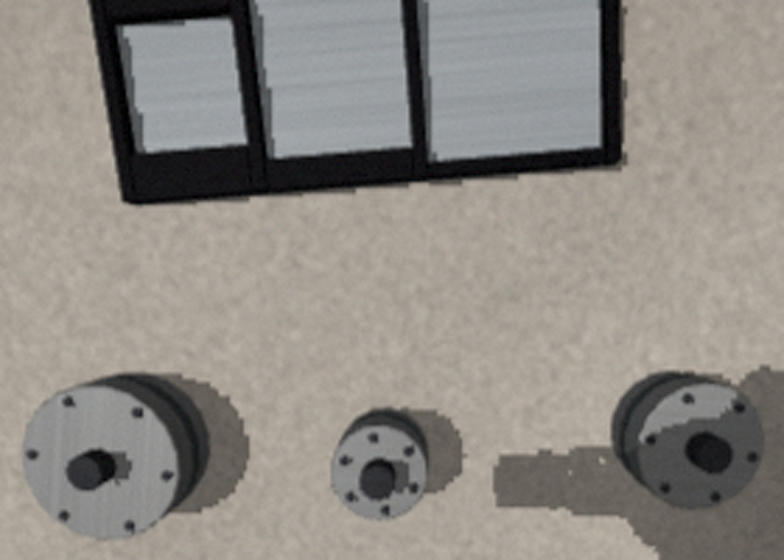

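Run:
```python
from h import *
cK=cam('wrist',np.load('wK.npy'));cA=cam('wrist',np.load('wA.npy'))
for k,a,b in [('L',(299,52),(206.1,164.3)),('S',(271.25,160.75),(305.7,168.6)),('M',(284.75,255.5),(420,158.9))]:
    print(k,tri([(cK,a),(cA,b)]),plane(cK,a,.055).round(4),plane(cA,b,.055).round(4))
c=[plane(cK,p,.018) for p in [(356.25,71.25),(425,65.5),(422,219.5),(363.75,223.75)]]
c=np.array(c);print(c.round(4)); print(np.linalg.norm(c-np.roll(c,-1,0),axis=1))
u=lambda X,Y:(170+X/2.8,Y/2.8)
e=[plane(cA,u(*p),.018) for p in [(125,200),(620,162)]];print('A low corners',np.round(e,4),np.linalg.norm(e[0]-e[1]))
```

```text
L (array([0.48015296, 0.07285665, 0.08313265]), [np.float64(0.0173049317710676), np.float64(0.017304931771067615)]) [0.4935 0.0848 0.055 ] [0.4594 0.0752 0.055 ]
S (array([ 0.45545547, -0.03689066,  0.05363686]), [np.float64(0.0012976816372163827), np.float64(0.0012976816372162723)]) [ 0.457  -0.0364  0.055 ] [ 0.4544 -0.0372  0.055 ]
M (array([ 0.4671803 , -0.16537335,  0.0548352 ]), [np.float64(0.001766240922093782), np.float64(0.0017662409220939128)]) [ 0.4689 -0.1647  0.055 ] [ 0.4655 -0.1658  0.055 ]
[[ 0.5611  0.0683  0.018 ]
 [ 0.6451  0.0748  0.018 ]
 [ 0.6607 -0.127   0.018 ]
 [ 0.5784 -0.1336  0.018 ]]
[0.08429081 0.20237487 0.08257701 0.20256365]
A low corners [[ 0.5599  0.0673  0.018 ]
 [ 0.5741 -0.1343  0.018 ]] 0.20213487774642336
```

Emit:
{"name": "play_rows", "arguments": {"fingers": 0.07, "moves": [[0.002, -0.016, 0.045, 0, 0, 0], [0.002, -0.016, 0.045, 0, 0, 0], [0.002, -0.016, 0.045, 0, 0, 0], [0.001, -0.015, 0.045, 0, 0, 0], [0, 0, 0.016, 0, 0, 0], [0, 0, 0, 0, 0, 0], [0, 0, 0, 0, 0, 0]]}}

```text
clock: 18.55
tcp_pos: [0.4576, -0.0359, 0.0828]
tool_rot: [2.22, 2.222, 0.001]
wrist_force: [0.5, 0.2, 0.7]
opening: 0.0702
```

Run:
```python
from h import *
st(); im,c=snap('wrist','wL'); np.save('wL.npy',pose()); go([.4557,-.0368,.005],1.571)
```

```text
t18.6 tcp [ 0.4576 -0.0359  0.0828] yaw 1.5715 tilt [ 0.001  -0.0002] F [0.5 0.2 0.7] op 0.0702 q [-0.25 -0.04  2.07  0.    1.11 -0.25]
delta tool [-0.0006 -0.003   0.0786] wz 0.0004
```

View pics/wL.png

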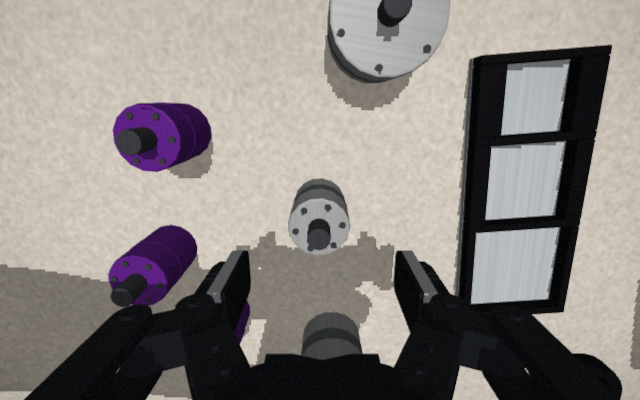

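Run:
```python
from h import *
c=cam('wrist',np.load('wL.npy')); print(plane(c,(319.5,224),.055), plane(c,(318,238),.073))
cK=cam('wrist',np.load('wK.npy'))
for p in [(182,113),(177,190),(212,236)]: print('purple',plane(cK,p,.055).round(3))
```

```text
[ 0.45736898 -0.03556001  0.055     ] [ 0.45656918 -0.03713386  0.073     ]
purple [0.355 0.02  0.055]
purple [ 0.337 -0.074  0.055]
purple [ 0.374 -0.136  0.055]
```

Emit:
{"name": "play_rows", "arguments": {"moves": [[0, 0, 0.025, 0, 0, 0], [0, 0, 0.025, 0, 0, 0], [0, 0, 0.018, 0, 0, 0], [0, 0, 0.01, 0, 0, 0], [0, 0, 0, 0, 0, 0], [0, 0, 0, 0, 0, 0]]}}

```text
clock: 19.2
tcp_pos: [0.4581, -0.0363, 0.0052]
tool_rot: [2.22, 2.22, 0.002]
wrist_force: [0.3, -0.4, -0.1]
opening: 0.07
```

Emit:
{"name": "play_rows", "arguments": {"fingers": 0.0, "squeeze": 40, "moves": [[0, 0, 0, 0, 0, 0], [0, 0, 0, 0, 0, 0], [0, 0, 0, 0, 0, 0], [0, 0, 0, 0, 0, 0], [0, 0, 0, 0, 0, 0], [0, 0, 0, 0, 0, 0]]}}

```text
clock: 19.8
tcp_pos: [0.4575, -0.0363, 0.0051]
tool_rot: [2.22, 2.221, 0.001]
wrist_force: [-2.6, -0.3, 6.1]
opening: 0.0392
```

Run:
```python
from h import *
st(); im,c=snap('wrist','wM'); go([.6044,.0418,.09],1.571)
```

```text
t19.8 tcp [ 0.4575 -0.0363  0.0051] yaw 1.5710 tilt [ 0.0013 -0.0004] F [-2.6 -0.3  6.1] op 0.0392 q [-0.25  0.1   2.1  -0.    0.93 -0.25]
delta tool [ 0.078   0.147  -0.0847] wz -0.0001
```

View pics/wM.png

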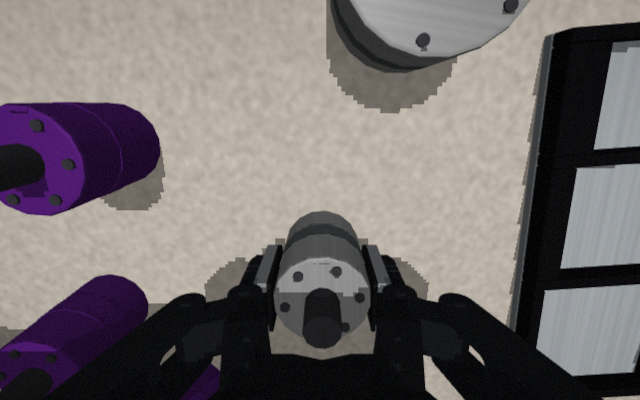

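Emit:
{"name": "play_rows", "arguments": {"moves": [[0, 0, -0.02, 0, 0, 0], [0, 0, -0.035, 0, 0, 0], [0, 0, -0.035, 0, 0, 0], [0.013, 0.0245, 0, 0, 0, 0], [0.013, 0.0245, 0, 0, 0, 0], [0.013, 0.0245, 0, 0, 0, 0], [0.013, 0.0245, 0, 0, 0, 0], [0.013, 0.0245, 0, 0, 0, 0], [0.013, 0.0245, 0, 0, 0, 0], [0, 0, 0, 0, 0, 0], [0, 0, 0, 0, 0, 0]]}}

```text
clock: 20.95
tcp_pos: [0.6032, 0.0422, 0.0932]
tool_rot: [-2.22, -2.222, 0.002]
wrist_force: [-0.8, -0.0, -4.1]
opening: 0.0393
```

Run:
```python
from h import *
st(); im,c=snap('wrist','wN'); np.save('wN.npy',pose());go([.6044,.0418,.013],1.571)
T=pose();print(proj(c,[.6044,.0418,.006]),proj(c,[.6044,.0418,.018]))
im,c=snap('top','t4'); cv2.imwrite('pics/t4z.png',cv2.resize(im[140:220,260:400],None,fx=5,fy=5,interpolation=cv2.INTER_CUBIC))
```

```text
t20.9 tcp [0.6032 0.0422 0.0932] yaw 1.5717 tilt [-0.0017 -0.0001] F [-0.8 -0.  -4.1] op 0.0393 q [-0.06  0.29  1.69 -0.    1.17 -0.06]
delta tool [-0.      0.0019  0.0802] wz 0.0001
[323.10256299 198.36598404] [323.13412948 202.90351772]
```

View pics/wN.png

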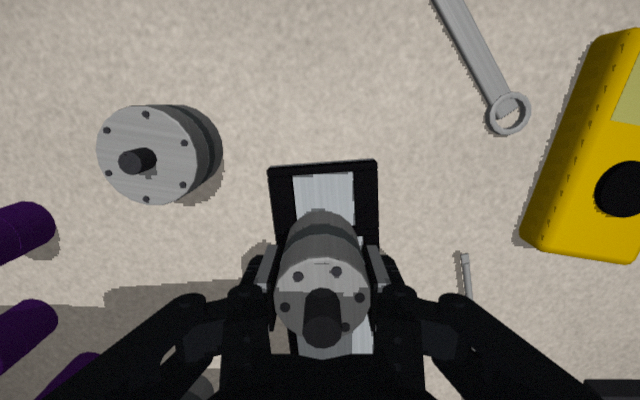

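Run:
```python
from h import *
c=cam('wrist',np.load('wN.npy'))
a=plane(c,(268,167),.018);b=plane(c,(377,159.5),.018);print(a,b,np.linalg.norm(a-b)); m=(a+b)/2
print('bay_s est',m[:2]+.030*np.array([.0775,-.997]))
print(plane(c,(293,178),.006),plane(c,(355,173),.006), 'gear in hand', plane(c,(321.5,298),.148),np.load('wN.npy')[:3,3])
```

```text
[0.5621752 0.0699004 0.018    ] [0.64408668 0.07573643 0.018     ] 0.08211911543880498
bay_s est [0.60545594 0.04290841]
[0.57966655 0.058541   0.006     ] [0.62923741 0.06272032 0.006     ] gear in hand [0.60298377 0.04557184 0.148     ] [0.60266545 0.04183363 0.09320538]
```

Emit:
{"name": "play_rows", "arguments": {"moves": [[-0.001, 0.002, 0.02, 0, 0, 0], [0, 0, 0.025, 0, 0, 0], [0, 0, 0.02, 0, 0, 0], [0, 0, 0.008, 0, 0, 0], [0, 0, 0.007, 0, 0, 0], [0, 0, 0, 0, 0, 0], [0, 0, 0, 0, 0, 0]]}}

```text
clock: 21.75
tcp_pos: [0.6065, 0.0407, 0.0149]
tool_rot: [2.221, 2.22, 0.002]
wrist_force: [0.2, -0.1, -3.1]
opening: 0.0391
```

Run:
```python
from h import *
st()
```

```text
t21.8 tcp [0.6065 0.0407 0.0149] yaw 1.5707 tilt [ 0.0015 -0.0001] F [ 0.2 -0.1 -3.1] op 0.0391 q [-0.06  0.4   1.71 -0.    1.03 -0.06]
```

Emit:
{"name": "play_rows", "arguments": {"moves": [[0.0005, -0.001, 0.003, 0, 0, 0], [0, 0, 0, 0, 0, 0], [0, 0, 0, 0, 0, 0]]}}

```text
clock: 22.05
tcp_pos: [0.6049, 0.0415, 0.0112]
tool_rot: [2.221, 2.221, 0.0]
wrist_force: [0.1, 0.2, -3.6]
opening: 0.0392
```

Emit:
{"name": "play_rows", "arguments": {"fingers": 0.062, "moves": [[0, 0, 0, 0, 0, 0], [0, 0, 0, 0, 0, 0], [0, 0, 0, 0, 0, 0], [0, 0, -0.01, 0, 0, 0], [0, 0, -0.04, 0, 0, 0], [0, 0, -0.05, 0, 0, 0], [0, 0, -0.05, 0, 0, 0], [0, 0, -0.05, 0, 0, 0], [0, 0, 0, 0, 0, 0], [0, 0, 0, 0, 0, 0]]}}

```text
clock: 23.05
tcp_pos: [0.6062, 0.0414, 0.2142]
tool_rot: [2.218, 2.219, 0.006]
wrist_force: [-0.3, -0.5, -0.6]
opening: 0.0621
```

Run:
```python
from h import *
st(); im,c=snap('wrist','wO'); np.save('wO.npy',pose())
```

```text
t23.1 tcp [0.6062 0.0414 0.2142] yaw 1.5709 tilt [ 0.0055 -0.0003] F [-0.3 -0.5 -0.6] op 0.0621 q [-0.06  0.18  1.58  0.    1.38 -0.06]
```

View pics/wO.png

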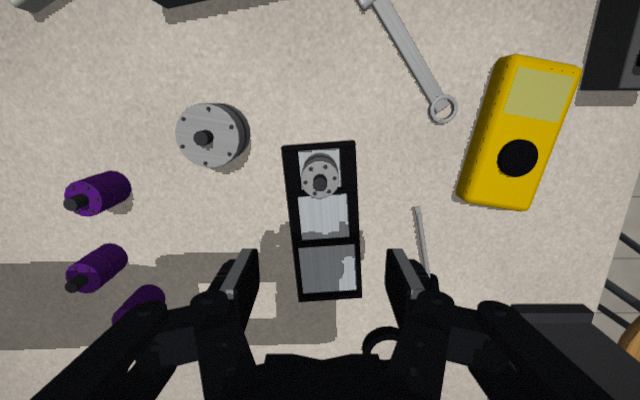

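Run:
```python
from h import *
c=cam('wrist',np.load('wO.npy')); im=cv2.imread('pics/wO.png')
cv2.imwrite('pics/wOz.png',cv2.resize(im[90:310,160:380],None,fx=2.7,fy=2.7,interpolation=cv2.INTER_CUBIC))
```

```text
(no output)
```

View pics/wOz.png

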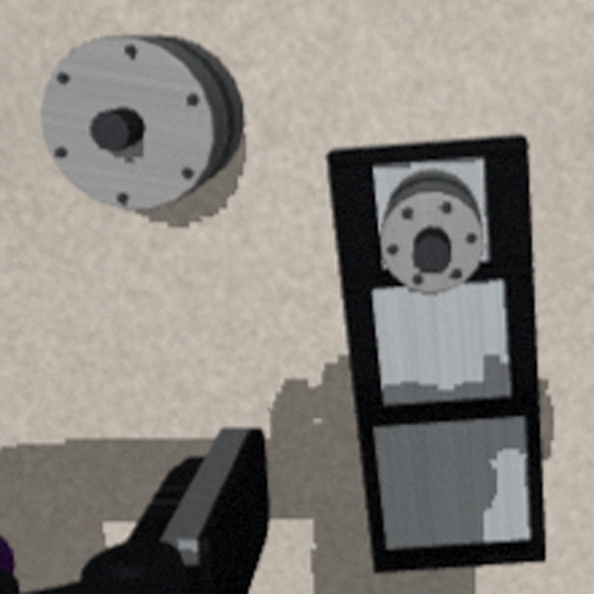

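Run:
```python
from h import *
c=cam('wrist',np.load('wO.npy')); u=lambda x,y:(160+x/2.7,90+y/2.7)
L=plane(c,u(127,123),.055);S=plane(c,u(433,243),.061);print('L',L,'S',S)
k=np.array([plane(c,u(*p),.018) for p in [(330,150),(526,137),(545,558),(376,570)]]);print(k.round(4),np.linalg.norm(k-np.roll(k,-1,0),axis=1))
m=k.mean(0)[:2];d=(k[0]+k[1]-k[2]-k[3])[:2];d/=np.linalg.norm(d);print(m,d);
for n,o in (('s',.072),('m',.012),('l',-.06)):print(n,m+o*d)
go([L[0],L[1],.1])
```

```text
L [0.49195481 0.08444303 0.055     ] S [0.60388965 0.04088964 0.061     ]
[[ 0.5612  0.0697  0.018 ]
 [ 0.642   0.0751  0.018 ]
 [ 0.6577 -0.1258  0.018 ]
 [ 0.5761 -0.1326  0.018 ]] [0.0809212  0.20152545 0.08191989 0.20285641]
[ 0.6092473  -0.02839269] [-0.07554443  0.99714244]
s [0.6038081  0.04340157]
m [ 0.60834076 -0.01642698]
l [ 0.61377996 -0.08822123]
delta tool [ 0.043  -0.113   0.1115] wz None
```

Emit:
{"name": "play_rows", "arguments": {"fingers": 0.085, "moves": [[0.011, -0.0285, 0, 0, 0, 0], [0.011, -0.0285, 0, 0, 0, 0], [0.011, -0.0285, 0.02, 0, 0, 0], [0.01, -0.0285, 0.03, 0, 0, 0], [0, 0, 0.03, 0, 0, 0], [0, 0, 0.03, 0, 0, 0], [0, 0, 0, 0, 0, 0], [0, 0, 0, 0, 0, 0]]}}

```text
clock: 23.9
tcp_pos: [0.4895, 0.0844, 0.0998]
tool_rot: [-2.22, -2.22, 0.004]
wrist_force: [-0.1, 0.1, -0.0]
opening: 0.085
```

Run:
```python
from h import *
st(); im,c=snap('wrist','wP'); np.save('wP.npy',pose()); go([.492,.0845,.002],1.571);print(proj(c,[.492,.0845,.055]))
```

```text
t23.9 tcp [0.4895 0.0844 0.0998] yaw 1.5708 tilt [-0.0036 -0.    ] F [-0.1  0.1 -0. ] op 0.0850 q [0.01 0.04 1.96 0.   1.15 0.01]
delta tool [0.0001 0.0012 0.0992] wz -0.0003
[325.1864138  215.92151008]
```

View pics/wP.png

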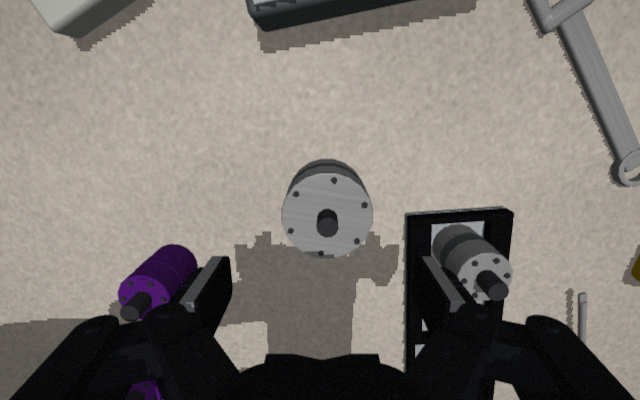

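Emit:
{"name": "play_rows", "arguments": {"moves": [[0.0005, 0.002, 0.025, 0, 0, 0], [0, 0, 0.03, 0, 0, 0], [0, 0, 0.025, 0, 0, 0], [0, 0, 0.012, 0, 0, 0], [0, 0, 0.006, 0, 0, 0], [0, 0, 0, 0, 0, 0], [0, 0, 0, 0, 0, 0]]}}

```text
clock: 24.65
tcp_pos: [0.4941, 0.0849, 0.0043]
tool_rot: [2.22, 2.22, 0.003]
wrist_force: [-0.3, 0.6, 0.2]
opening: 0.0852
```

Emit:
{"name": "play_rows", "arguments": {"fingers": 0.03, "squeeze": 50, "moves": [[0, 0, 0, 0, 0, 0], [0, 0, 0, 0, 0, 0], [0, 0, 0, 0, 0, 0], [0, 0, 0, 0, 0, 0], [0, 0, 0, 0, 0, 0]]}}

```text
clock: 25.15
tcp_pos: [0.4935, 0.085, 0.0043]
tool_rot: [2.221, 2.221, 0.001]
wrist_force: [-2.2, 0.0, 6.2]
opening: 0.0626
```

Run:
```python
from h import *
st(); im,c=snap('wrist','wQ')
```

```text
t25.1 tcp [0.4935 0.085  0.0043] yaw 1.5709 tilt [ 0.0011 -0.    ] F [-2.2  0.   6.2] op 0.0626 q [ 0.01  0.2   2.   -0.    0.95  0.01]
```

View pics/wQ.png

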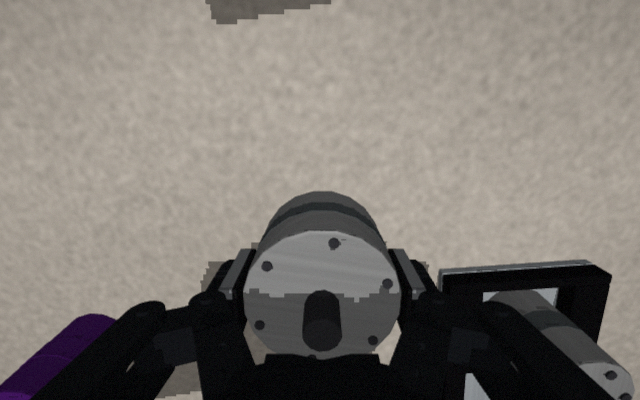

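Emit:
{"name": "play_rows", "arguments": {"moves": [[0, 0, -0.02, 0, 0, 0], [0, 0, -0.04, 0, 0, 0], [0, 0, -0.045, 0, 0, 0], [-0.0217, 0.015, 0, 0, 0, 0], [-0.0217, 0.015, 0, 0, 0, 0], [-0.0217, 0.015, 0, 0, 0, 0], [-0.0217, 0.015, 0, 0, 0, 0], [-0.0217, 0.015, 0, 0, 0, 0], [-0.0217, 0.015, 0, 0, 0, 0], [-0.0217, 0.015, 0, 0, 0, 0], [-0.0217, 0.015, 0, 0, 0, 0], [0, 0, 0, 0, 0, 0], [0, 0, 0, 0, 0, 0]]}}

```text
clock: 26.5
tcp_pos: [0.6117, -0.0888, 0.1066]
tool_rot: [-2.221, -2.218, 0.002]
wrist_force: [0.6, 1.1, -7.4]
opening: 0.0628
```

Run:
```python
from h import *
st(); im,c=snap('wrist','wR'); np.save('wR.npy',pose()); go([.6145,-.0885,.0115],1.571); print(proj(c,[.6145,-.0885,.018]))
```

```text
t26.5 tcp [ 0.6117 -0.0888  0.1066] yaw 1.5697 tilt [-0.0027  0.0011] F [ 0.6  1.1 -7.4] op 0.0628 q [-0.27  0.3   1.64  0.    1.2  -0.27]
delta tool [-0.0004  0.0033  0.0951] wz -0.0006
[325.13437525 197.27102415]
```

View pics/wR.png

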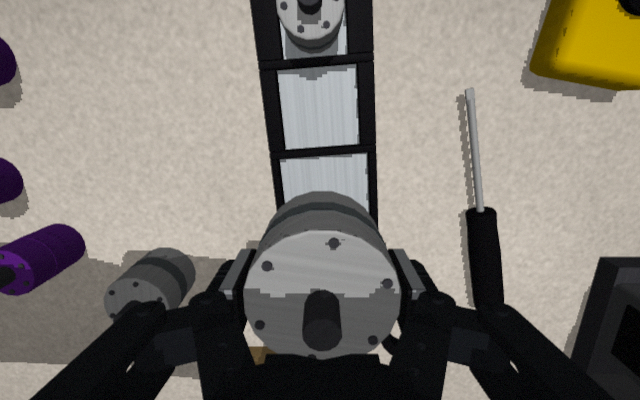

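Run:
```python
from h import *
c=cam('wrist',np.load('wR.npy'))
a=plane(c,(272.5,154),.018);b=plane(c,(376.5,147),.018); m=(a+b)/2; print(a,b,np.linalg.norm(a-b)); print('bay_l',m[:2]+.039*np.array([.0765,-.997]))
f=plane(c,(281,160),.006);g=plane(c,(368,154),.006);print(f,g,(f+g)/2+.034*np.array([.0765,-.997,0]))
```

```text
[ 0.57260831 -0.05229089  0.018     ] [ 0.65425286 -0.04672142  0.018     ] 0.0818342888788903
bay_l [ 0.61641408 -0.08838915]
[ 0.57751829 -0.05919908  0.006     ] [ 0.64958766 -0.05412761  0.006     ] [ 0.61615398 -0.09056134  0.006     ]
```

Emit:
{"name": "play_rows", "arguments": {"moves": [[-0.0003, 0.0035, 0.02, 0, 0, 0], [0, 0, 0.025, 0, 0, 0], [0, 0, 0.025, 0, 0, 0], [0, 0, 0.014, 0, 0, 0], [0, 0, 0.007, 0, 0, 0], [0, 0, 0, 0, 0, 0], [0, 0, 0, 0, 0, 0]]}}

```text
clock: 27.25
tcp_pos: [0.6172, -0.089, 0.0181]
tool_rot: [2.22, 2.221, 0.001]
wrist_force: [1.1, 0.5, -6.4]
opening: 0.0627
```

Run:
```python
from h import *
st(); go([.6153,-.089,.0108])
```

```text
t27.2 tcp [ 0.6172 -0.089   0.0181] yaw 1.5711 tilt [ 0.0016 -0.0004] F [ 1.1  0.5 -6.4] op 0.0627 q [-0.27  0.43  1.67  0.    1.04 -0.27]
delta tool [ 0.     -0.0019  0.0073] wz None
```

Emit:
{"name": "play_rows", "arguments": {"moves": [[0, -0.0017, 0.004, 0, 0, 0], [0, 0, 0.003, 0, 0, 0], [0, 0, 0, 0, 0, 0], [0, 0, 0, 0, 0, 0]]}}

```text
clock: 27.65
tcp_pos: [0.6151, -0.0892, 0.0104]
tool_rot: [2.221, 2.221, 0.001]
wrist_force: [0.9, -0.4, -5.6]
opening: 0.0625
```

Run:
```python
from h import *
st()
```

```text
t27.6 tcp [ 0.6151 -0.0892  0.0104] yaw 1.5707 tilt [ 0.001  -0.0003] F [ 0.9 -0.4 -5.6] op 0.0625 q [-0.27  0.43  1.68 -0.    1.03 -0.27]
```

Emit:
{"name": "play_rows", "arguments": {"fingers": 0.084, "moves": [[0, 0, 0, 0, 0, 0], [0, 0, 0, 0, 0, 0], [0, 0, 0, 0, 0, 0], [0, 0, -0.01, 0, 0, 0], [0, 0, -0.04, 0, 0, 0], [0, 0, -0.05, 0, 0, 0], [0, 0, -0.04, 0, 0, 0], [-0.015, -0.03, -0.02, 0, 0, 0], [-0.015, -0.03, 0, 0, 0, 0], [-0.015, -0.03, 0, 0, 0, 0], [-0.015, -0.03, 0, 0, 0, 0], [-0.016, -0.028, 0, 0, 0, 0], [0, 0, 0, 0, 0, 0], [0, 0, 0, 0, 0, 0]]}}

```text
clock: 29.05
tcp_pos: [0.4668, -0.1655, 0.1711]
tool_rot: [2.222, 2.218, 0.002]
wrist_force: [0.6, 0.4, 0.4]
opening: 0.0838
```

Run:
```python
from h import *
st(); im,c=snap('wrist','wS'); np.save('wS.npy',pose()); go([.467,-.165,.003],1.571); print(proj(c,[.467,-.165,.055]))
```

```text
t29.1 tcp [ 0.4668 -0.1655  0.1711] yaw 1.5693 tilt [ 0.0021 -0.0007] F [0.6 0.4 0.4] op 0.0838 q [-0.5  -0.06  1.91  0.    1.29 -0.5 ]
delta tool [ 0.0002 -0.0006  0.168 ] wz -0.0008
[321.39007957 188.00570548]
```

View pics/wS.png

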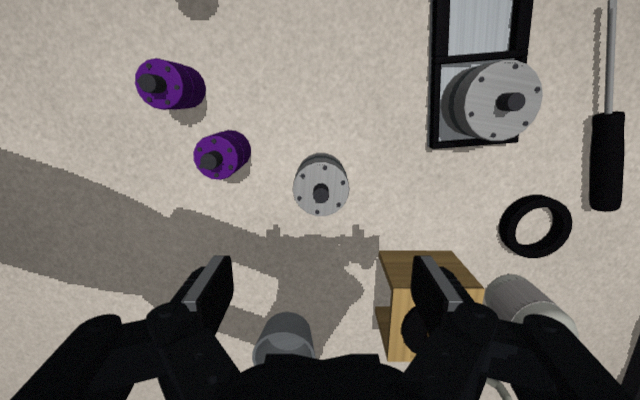

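Emit:
{"name": "play_rows", "arguments": {"fingers": 0.076, "moves": [[0, 0, 0.04, 0, 0, 0], [0, 0, 0.045, 0, 0, 0], [0, 0, 0.04, 0, 0, 0], [0, 0, 0.025, 0, 0, 0], [0, 0, 0.012, 0, 0, 0], [0, 0, 0.006, 0, 0, 0], [0, 0, 0, 0, 0, 0], [0, 0, 0, 0, 0, 0]]}}

```text
clock: 29.9
tcp_pos: [0.4681, -0.1655, 0.0034]
tool_rot: [2.219, 2.22, 0.001]
wrist_force: [0.3, 0.3, 0.3]
opening: 0.0758
```

Emit:
{"name": "play_rows", "arguments": {"fingers": 0.02, "squeeze": 50, "moves": [[0, 0, 0, 0, 0, 0], [0, 0, 0, 0, 0, 0], [0, 0, 0, 0, 0, 0], [0, 0, 0, 0, 0, 0], [0, 0, 0, 0, 0, 0]]}}

```text
clock: 30.4
tcp_pos: [0.4675, -0.1656, 0.0034]
tool_rot: [2.22, 2.22, 0.001]
wrist_force: [-1.1, 0.7, 5.5]
opening: 0.0507
```

Run:
```python
from h import *
st(); im,c=snap('wrist','wT'); go([.609,-.017,.11])
```

```text
t30.4 tcp [ 0.4675 -0.1656  0.0034] yaw 1.5708 tilt [ 0.0019 -0.0011] F [-1.1  0.7  5.5] op 0.0507 q [-0.5   0.19  2.01 -0.    0.94 -0.5 ]
delta tool [ 0.1485  0.1417 -0.1064] wz None
```

View pics/wT.png

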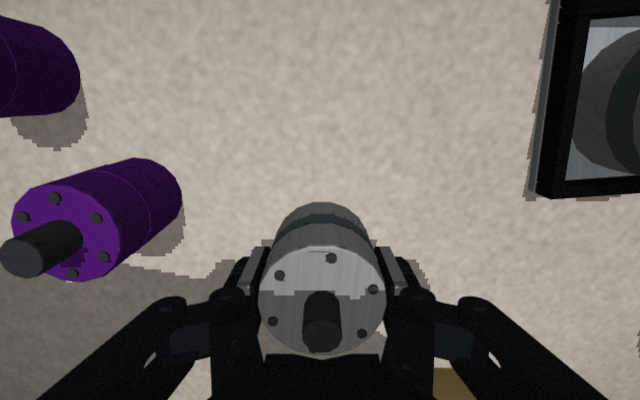

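Emit:
{"name": "play_rows", "arguments": {"moves": [[0, 0, -0.02, 0, 0, 0], [0, 0, -0.04, 0, 0, 0], [0, 0, -0.047, 0, 0, 0], [0.0186, 0.0178, 0, 0, 0, 0], [0.0186, 0.0178, 0, 0, 0, 0], [0.0186, 0.0178, 0, 0, 0, 0], [0.0186, 0.0178, 0, 0, 0, 0], [0.0186, 0.0178, 0, 0, 0, 0], [0.0186, 0.0178, 0, 0, 0, 0], [0.0186, 0.0178, 0, 0, 0, 0], [0.0186, 0.0178, 0, 0, 0, 0], [0, 0, 0, 0, 0, 0], [0, 0, 0, 0, 0, 0]]}}

```text
clock: 31.75
tcp_pos: [0.6084, -0.0159, 0.1084]
tool_rot: [-2.219, -2.222, 0.002]
wrist_force: [-0.5, 0.4, -4.4]
opening: 0.0511
```

Run:
```python
from h import *
st(); im,c=snap('wrist','wU'); np.save('wU.npy',pose()); go([.6095,-.0175,.0108],1.571)
```

```text
t31.8 tcp [ 0.6084 -0.0159  0.1084] yaw 1.5720 tilt [-0.0015 -0.0001] F [-0.5  0.4 -4.4] op 0.0511 q [-0.16  0.28  1.67 -0.    1.2  -0.16]
delta tool [-0.0011  0.0015  0.0976] wz 0.0001
```

View pics/wU.png

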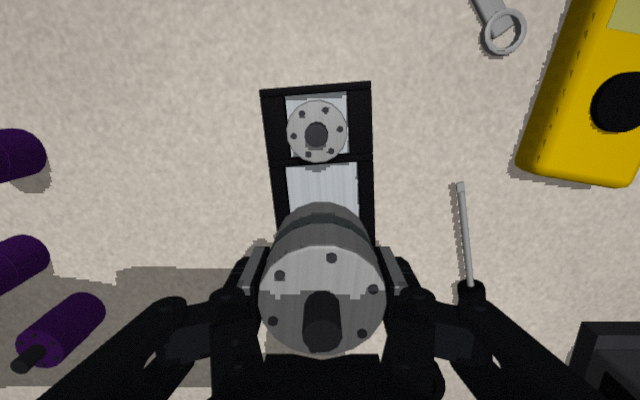

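Emit:
{"name": "play_rows", "arguments": {"moves": [[-0.0013, 0.001, 0.02, 0, 0, 0], [0, 0, 0.025, 0, 0, 0], [0, 0, 0.025, 0, 0, 0], [0, 0, 0.014, 0, 0, 0], [0, 0, 0.007, 0, 0, 0], [0, 0, 0, 0, 0, 0], [0, 0, 0, 0, 0, 0]]}}

```text
clock: 32.5
tcp_pos: [0.6108, -0.0178, 0.019]
tool_rot: [2.221, 2.22, 0.001]
wrist_force: [0.9, 0.0, -3.3]
opening: 0.0508
```

Run:
```python
from h import *
st(); go([.6095,-.0172,.0098])
```

```text
t32.5 tcp [ 0.6108 -0.0178  0.019 ] yaw 1.5706 tilt [ 0.0016 -0.0003] F [ 0.9  0.  -3.3] op 0.0508 q [-0.16  0.4   1.7  -0.    1.04 -0.16]
delta tool [ 0.0006 -0.0013  0.0092] wz None
```

Emit:
{"name": "play_rows", "arguments": {"moves": [[0.0003, -0.0005, 0.005, 0, 0, 0], [0, 0, 0.004, 0, 0, 0], [0, 0, 0, 0, 0, 0], [0, 0, 0, 0, 0, 0]]}}

```text
clock: 32.9
tcp_pos: [0.6103, -0.0172, 0.0095]
tool_rot: [2.22, 2.221, 0.002]
wrist_force: [2.0, 0.2, -1.1]
opening: 0.0509
```

Emit:
{"name": "play_rows", "arguments": {"fingers": 0.074, "moves": [[0, 0, 0, 0, 0, 0], [0, 0, 0, 0, 0, 0], [0, 0, 0, 0, 0, 0], [0, 0, -0.01, 0, 0, 0], [0, 0, -0.04, 0, 0, 0], [0, 0, -0.05, 0, 0, 0], [0, 0, -0.05, 0, 0, 0], [-0.01, 0, -0.05, 0, 0, 0], [-0.02, 0, 0, 0, 0, 0], [0, 0, 0, 0, 0, 0], [0, 0, 0, 0, 0, 0]]}}

```text
clock: 34.0
tcp_pos: [0.609, -0.047, 0.2079]
tool_rot: [-2.222, -2.22, -0.0]
wrist_force: [0.6, 0.4, -0.5]
opening: 0.074
```

Run:
```python
from h import *
st(); im,c=snap('wrist','wV'); np.save('wV.npy',pose())
a=cv2.resize(im[60:280,220:400],None,fx=2.7,fy=2.7,interpolation=cv2.INTER_CUBIC);cv2.imwrite('pics/wVz.png',a)
```

```text
t34.0 tcp [ 0.609  -0.047   0.2079] yaw 1.5698 tilt [-0.0005  0.0005] F [ 0.6  0.4 -0.5] op 0.0740 q [-0.21  0.19  1.57  0.    1.37 -0.21]
```

View pics/wV.png

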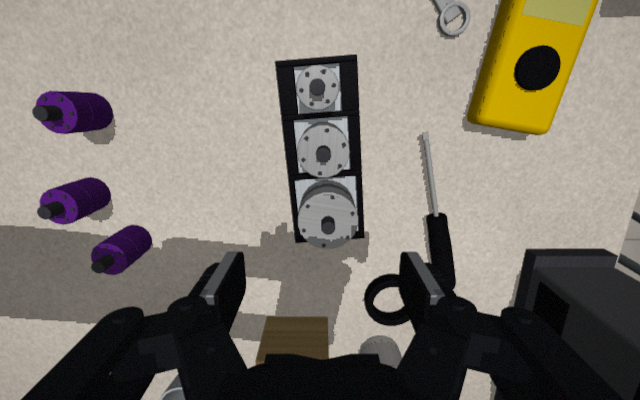

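View pics/wVz.png

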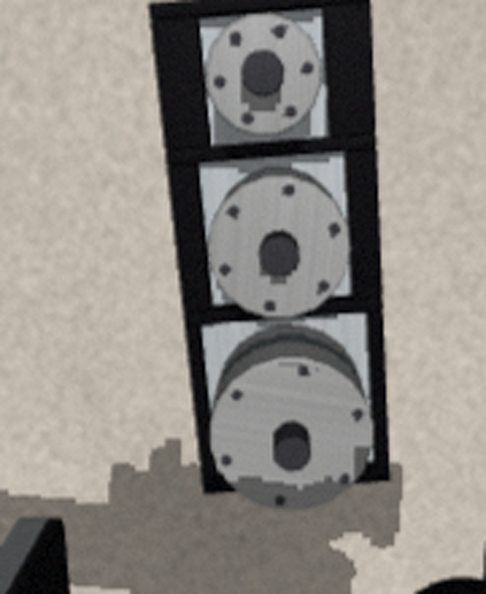

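Run:
```python
from h import *
c=cam('wrist',np.load('wV.npy')); u=lambda x,y:(220+x/2.7,60+y/2.7)
for n,p,q in (('S',(263,74),(262,73)),('M',(279,243),(279,251)),('L',(291,433),(291,448))): print(n,plane(c,u(*p),.061).round(4),plane(c,u(*q),.079).round(4))
k=np.array([plane(c,u(*p),.018) for p in [(151,5),(368,0),(388,480),(204,492)]]);print(k.round(4),np.linalg.norm(k-np.roll(k,-1,0),axis=1))
m=k.mean(0)[:2];d=(k[0]+k[1]-k[2]-k[3])[:2];d/=np.linalg.norm(d);print(m,d);
for n,o in (('s',.072),('m',.012),('l',-.06)):print(n,m+o*d)
```

```text
S [0.6046 0.0411 0.061 ] [0.6046 0.0407 0.079 ]
M [ 0.6102 -0.016   0.061 ] [ 0.6101 -0.016   0.079 ]
L [ 0.6149 -0.0888  0.061 ] [ 0.6146 -0.0877  0.079 ]
[[ 0.5618  0.0674  0.018 ]
 [ 0.6436  0.0691  0.018 ]
 [ 0.6592 -0.1279  0.018 ]
 [ 0.5769 -0.1339  0.018 ]] [0.08187665 0.19759803 0.08251728 0.20178512]
[ 0.61036717 -0.03131804] [-0.07669366  0.9970547 ]
s [0.60484523 0.0404699 ]
m [ 0.60944685 -0.01935338]
l [ 0.61496879 -0.09114132]
```

Emit:
{"name": "play_rows", "arguments": {"fingers": 0.05, "moves": [[0, 0, -0.04, 0, 0, 0], [-0.036, -0.004, 0, 0, 0, 0], [-0.036, -0.004, 0, 0, 0, 0], [-0.036, -0.004, 0, 0, 0, 0], [-0.036, -0.004, 0, 0, 0, 0], [-0.036, -0.004, 0, 0, 0, 0], [-0.036, -0.004, 0, 0, 0, 0], [-0.034, -0.005, 0, 0, 0, 0], [0, 0, 0, 0, 0, 0], [0, 0, 0, 0, 0, 0]]}}

```text
clock: 35.05
tcp_pos: [0.5799, -0.2965, 0.2462]
tool_rot: [-2.22, -2.218, -0.0]
wrist_force: [0.2, 0.7, 0.6]
opening: 0.0499
```

Run:
```python
from h import *
st(); im,c=snap('wrist','wW'); np.save('wW.npy',pose())
cv2.imwrite('pics/wWz.png',cv2.resize(im[60:300,200:440],None,fx=2.5,fy=2.5,interpolation=cv2.INTER_CUBIC))
```

```text
t35.0 tcp [ 0.5799 -0.2965  0.2462] yaw 1.5697 tilt [-0.0023  0.0024] F [0.2 0.7 0.6] op 0.0499 q [-0.59  0.27  1.41  0.    1.46 -0.59]
```

View pics/wW.png

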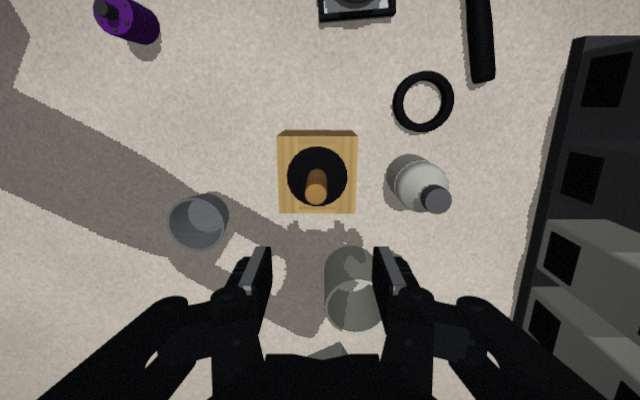

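View pics/wWz.png

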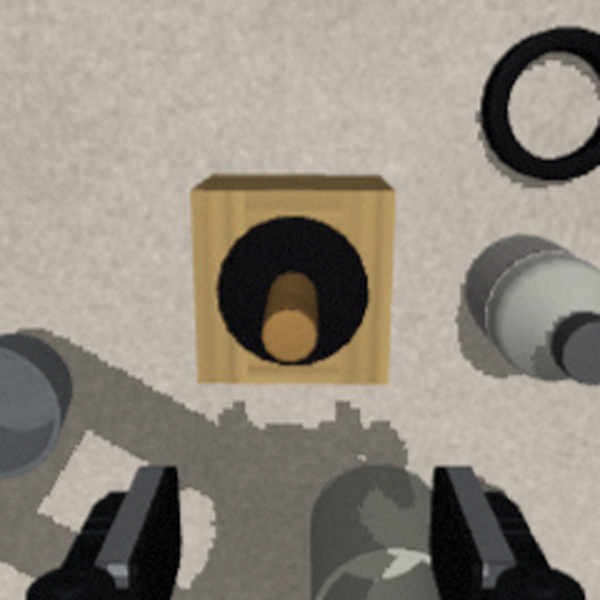

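```bash
python3 - <<'E'
from h import *
c=cam('wrist',np.load('wW.npy'));cC=cam('wrist',np.load('wC.npy')); u=lambda x,y:(200+x/2.5,60+y/2.5)
k=np.array([plane(c,u(*p),.078) for p in [(192,189),(394,189),(389,383),(198,383)]]);print(k.round(4),np.linalg.norm(k-np.roll(k,-1,0),axis=1),k.mean(0))
print('collar',plane(c,u(293,291),.084),'handle top',plane(c,u(290,337),.148), 'base handle')
print('tri handle top',tri([(c,u(290,337)),(cC,(285,36))]),'collar C',plane(cC,(292,49),.084))
print('pot rim C', plane(cC,(356,193),.045),'K?')
# pot in wW: rim ellipse
print('pot rim W',plane(c,(200,222),.045))
E
python3 - <<'E'
import cv2
im=cv2.imread('pics/wW.png');cv2.imwrite('pics/p1.png',cv2.resize(im[170:270,140:260],None,fx=5,fy=5))
im=cv2.imread('pics/wC.png');cv2.imwrite('pics/p2.png',cv2.resize(im[140:240,300:420],None,fx=5,fy=5))
E
```

```text
[[ 0.534  -0.2536  0.078 ]
 [ 0.6169 -0.2535  0.078 ]
 [ 0.6177 -0.338   0.078 ]
 [ 0.5332 -0.3382  0.078 ]] [0.08287266 0.08448011 0.08450124 0.08453023] [ 0.57545037 -0.29582798  0.078     ]
collar [ 0.57544976 -0.2950218   0.084     ] handle top [ 0.57544481 -0.29624236  0.148     ] base handle
tri handle top (array([ 0.57449745, -0.29689572,  0.14420442]), [np.float64(0.00097807024860976), np.float64(0.0009780702486096942)]) collar C [ 0.57344944 -0.29625843  0.084     ]
pot rim C [ 0.42256212 -0.3651135   0.045     ] K?
pot rim W [ 0.43048031 -0.36170602  0.045     ]
```

View pics/p1.png

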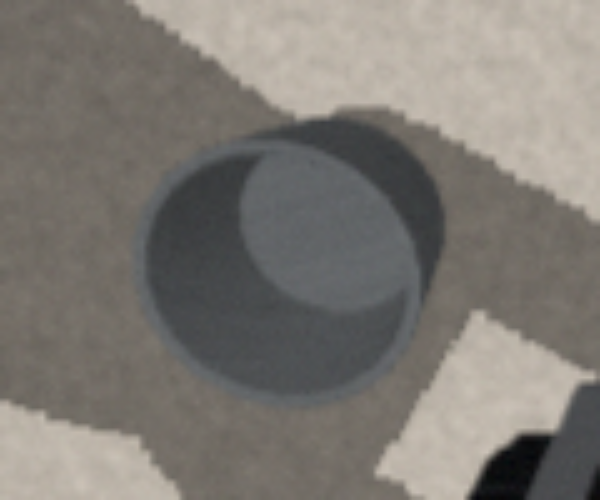

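View pics/p2.png

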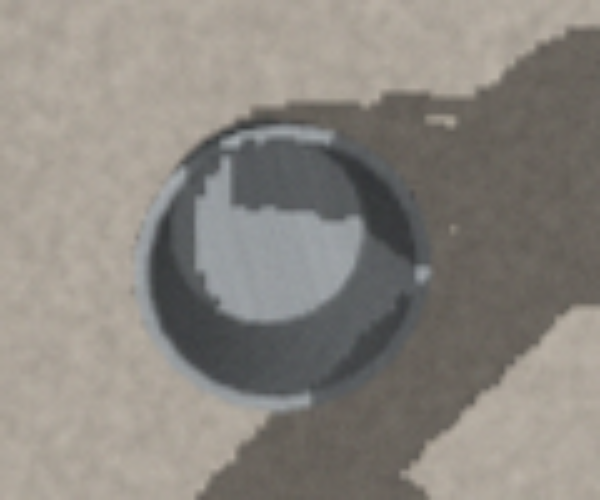

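Run:
```python
from h import *
c=cam('wrist',np.load('wW.npy'));cC=cam('wrist',np.load('wC.npy'))
print(plane(c,(196.2,224.6),.045),plane(cC,(356.8,193.2),.045),tri([(c,(196.2,224.6)),(cC,(356.8,193.2))]))
```

```text
[ 0.42539618 -0.36515027  0.045     ] [ 0.42231471 -0.36607802  0.045     ] (array([ 0.42154939, -0.36728883,  0.03867408]), [np.float64(0.0011510894593063535), np.float64(0.001151089459306437)])
```

Emit:
{"name": "play_rows", "arguments": {"fingers": 0.05, "moves": [[0.0, -0.0045, 0.03, 0, 0, 0], [0, 0, 0.03, 0, 0, 0], [0, 0, 0.025, 0, 0, 0], [0, 0, 0, 0, 0, 0], [0, 0, 0, 0, 0, 0]]}}

```text
clock: 35.6
tcp_pos: [0.5762, -0.2955, 0.1629]
tool_rot: [-2.219, -2.222, -0.0]
wrist_force: [0.3, -0.9, 0.1]
opening: 0.0498
```

Run:
```python
from h import *
st(); im,c=snap('wrist','wX'); go([.5753,-.2962,.09],1.5708); print(proj(c,[.5753,-.2962,.148]))
```

```text
t35.6 tcp [ 0.5762 -0.2955  0.1629] yaw 1.5724 tilt [-0.0009  0.0009] F [ 0.3 -0.9  0.1] op 0.0498 q [-0.6   0.31  1.52  0.    1.31 -0.6 ]
delta tool [ 0.0001 -0.0018  0.0743] wz 0.0014
[319.78150874 234.74256487]
```

View pics/wX.png

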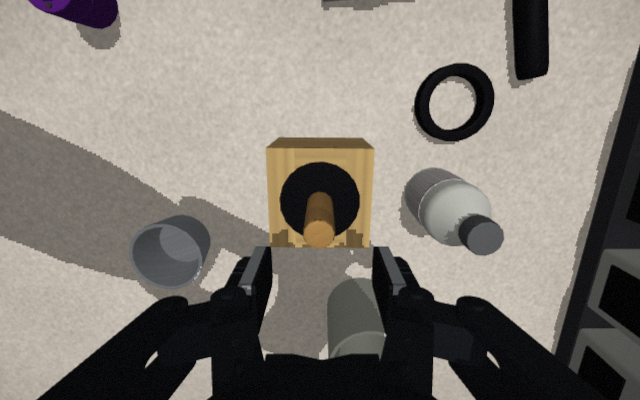

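Emit:
{"name": "play_rows", "arguments": {"moves": [[-0.0003, -0.0005, 0.025, 0, 0, 0], [0, 0, 0.025, 0, 0, 0], [0, 0, 0.015, 0, 0, 0], [0, 0, 0.0075, 0, 0, 0], [0, 0, 0, 0, 0, 0], [0, 0, 0, 0, 0, 0]]}}

```text
clock: 36.25
tcp_pos: [0.5763, -0.2978, 0.0918]
tool_rot: [2.22, 2.22, 0.001]
wrist_force: [-0.3, -0.3, 0.2]
opening: 0.0497
```

Run:
```python
from h import *
st(); im,c=snap('wrist','wY')
```

```text
t36.2 tcp [ 0.5763 -0.2978  0.0918] yaw 1.5708 tilt [ 0.0016 -0.0011] F [-0.3 -0.3  0.2] op 0.0497 q [-0.6   0.38  1.57  0.    1.19 -0.6 ]
```

View pics/wY.png

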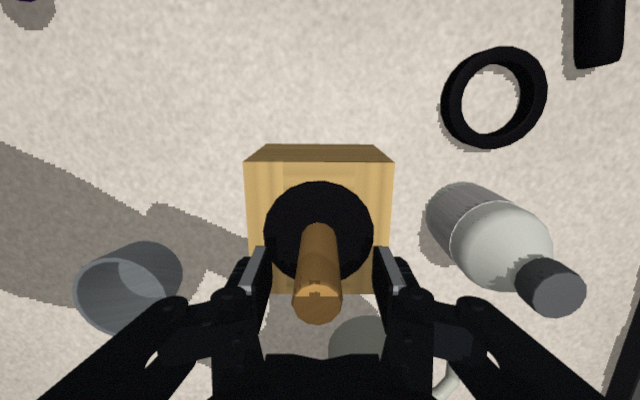

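Emit:
{"name": "play_rows", "arguments": {"fingers": 0.0, "squeeze": 50, "moves": [[0.0013, -0.0007, 0.0015, 0, 0, 0], [0, 0, 0, 0, 0, 0], [0, 0, 0, 0, 0, 0], [0, 0, 0, 0, 0, 0], [0, 0, 0, 0, 0, 0], [0, 0, 0, 0, 0, 0]]}}

```text
clock: 36.9
tcp_pos: [0.5751, -0.2961, 0.0896]
tool_rot: [2.221, 2.221, 0.0]
wrist_force: [-0.3, 1.5, 5.5]
opening: 0.0186
```

Run:
```python
from h import *
st()
```

```text
t36.9 tcp [ 0.5751 -0.2961  0.0896] yaw 1.5708 tilt [ 0.0007 -0.0004] F [-0.3  1.5  5.5] op 0.0186 q [-0.6   0.38  1.57  0.    1.18 -0.6 ]
```

Emit:
{"name": "play_rows", "arguments": {"moves": [[0, 0, -0.01, 0, 0, 0], [0, 0, -0.03, 0, 0, 0], [0, 0, -0.04, 0, 0, 0], [0, 0, -0.04, 0, 0, 0], [0, 0, 0, 0, 0, 0], [0, 0, 0, 0, 0, 0]]}}

```text
clock: 37.5
tcp_pos: [0.5753, -0.2964, 0.2104]
tool_rot: [2.22, 2.22, 0.001]
wrist_force: [-0.8, -0.5, -1.3]
opening: 0.0186
```

Run:
```python
from h import *
st(); im,c=snap('side','s5'); cv2.imwrite('pics/s5z.png',cv2.resize(im[60:220,270:430],None,fx=3.7,fy=3.7,interpolation=cv2.INTER_CUBIC))
T=pose()
for z in (-.033,.082): print(z,((proj(c,(T@[0,0,z,1])[:3])-[270,60])*3.7).round(1))
go([.4235,-.3655,.2])
snap('wrist','wY2'); print(proj(cam('wrist'),(T@[0,0,.082,1])[:3]))
```

```text
t37.5 tcp [ 0.5753 -0.2964  0.2104] yaw 1.5708 tilt [ 0.0021 -0.0016] F [-0.8 -0.5 -1.3] op 0.0186 q [-0.6   0.27  1.47 -0.    1.39 -0.6 ]
-0.033 [276.5 166.5]
0.082 [271.5 292. ]
delta tool [-0.0697 -0.1509  0.0085] wz None
[322.27732658 200.88883428]
```

View pics/s5z.png

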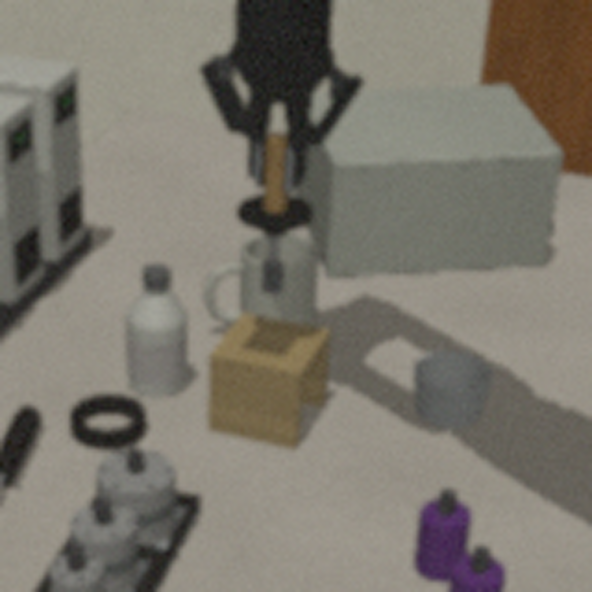

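View pics/wY2.png

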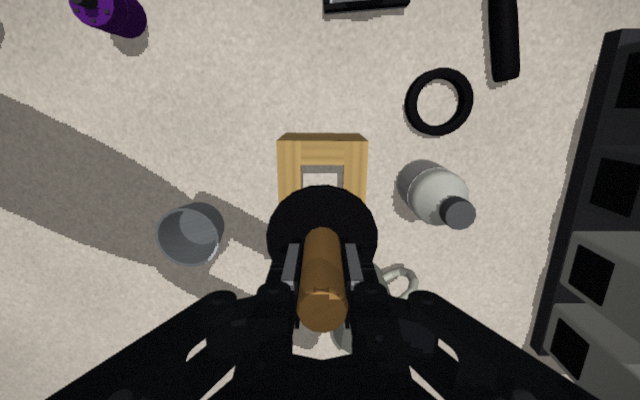

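Emit:
{"name": "play_rows", "arguments": {"moves": [[-0.0115, -0.0253, 0, 0, 0, 0], [-0.0115, -0.0253, 0, 0, 0, 0], [-0.0115, -0.0253, 0, 0, 0, 0], [-0.0115, -0.0253, 0, 0, 0, 0], [-0.0115, -0.0253, 0, 0, 0, 0], [-0.0115, -0.0253, 0, 0, 0, 0], [0, 0, 0, 0, 0, 0], [0, 0, 0.03, 0, 0, 0], [0, 0, 0, 0, 0, 0]]}}

```text
clock: 38.5
tcp_pos: [0.4208, -0.3622, 0.1737]
tool_rot: [-2.215, -2.214, -0.001]
wrist_force: [-1.2, 1.0, -1.3]
opening: 0.0189
```

Run:
```python
from h import *
st(); im,c=snap('side','s6'); cv2.imwrite('pics/s6z.png',cv2.resize(im[60:220,320:480],None,fx=3.7,fy=3.7,interpolation=cv2.INTER_CUBIC))
go([.4235,-.3655,.1],1.5708)
im,c=snap('wrist','wY3')
```

```text
t38.5 tcp [ 0.4208 -0.3622  0.1737] yaw 1.5704 tilt [-0.006   0.0073] F [-1.2  1.  -1.3] op 0.0189 q [-0.85  0.1   1.75  0.    1.31 -0.85]
delta tool [-0.0032  0.0022  0.0755] wz 0.0001
```

View pics/s6z.png

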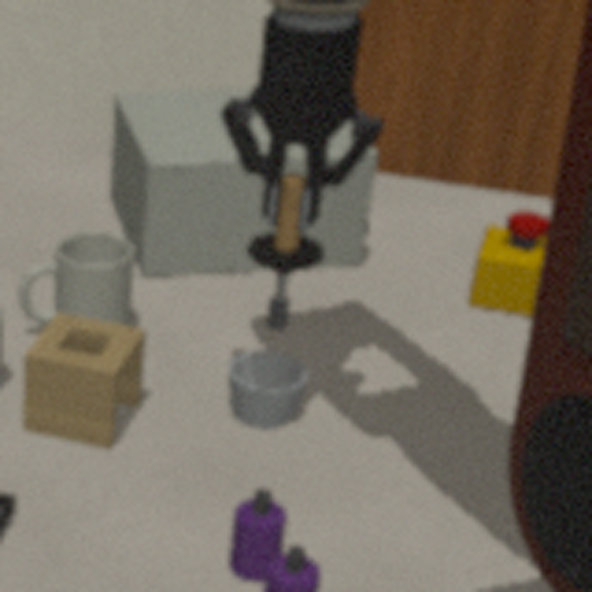

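View pics/wY3.png

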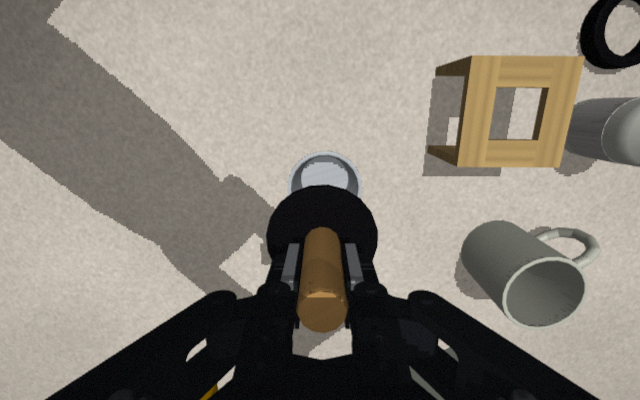

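Emit:
{"name": "play_rows", "arguments": {"moves": [[-0.001, 0.001, 0.02, 0, 0, 0], [0, 0, 0.025, 0, 0, 0], [0, 0, 0.02, 0, 0, 0], [0, 0, 0.009, 0, 0, 0], [0, 0, 0, 0, 0, 0], [0, 0, 0, 0, 0, 0], [0, 0, 0, 0, 0, 0]]}}

```text
clock: 39.3
tcp_pos: [0.4249, -0.3668, 0.1066]
tool_rot: [2.219, 2.22, -0.0]
wrist_force: [0.2, -0.6, -0.8]
opening: 0.0186
```

Run:
```python
from h import *
st(); im,c=snap('side','s7'); cv2.imwrite('pics/s7z.png',cv2.resize(im[60:220,320:480],None,fx=3.7,fy=3.7,interpolation=cv2.INTER_CUBIC))
```

```text
t39.3 tcp [ 0.4249 -0.3668  0.1066] yaw 1.5710 tilt [ 0.0018 -0.002 ] F [ 0.2 -0.6 -0.8] op 0.0186 q [-0.85  0.17  1.8   0.    1.17 -0.85]
```

View pics/s7z.png

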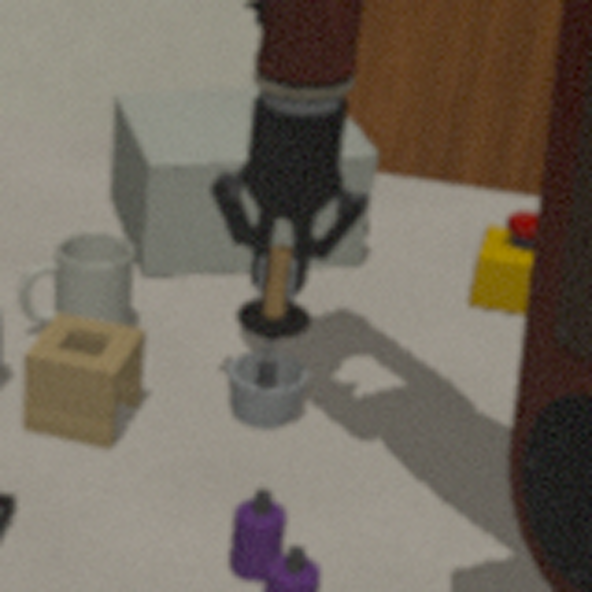

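Emit:
{"name": "play_rows", "arguments": {"moves": [[0, 0, 0.008, 0, 0, 0], [0, 0, 0, 0, 0, 0], [0, 0, 0, 0, 0, 0], [0, 0, 0, 0, 0, 0]]}}

```text
clock: 39.75
tcp_pos: [0.424, -0.366, 0.0969]
tool_rot: [-2.221, -2.221, 0.0]
wrist_force: [1.0, -0.5, -0.8]
opening: 0.019
```

Emit:
{"name": "play_rows", "arguments": {"moves": [[0, 0, -0.03, 0, 0, 0], [0, 0, -0.04, 0, 0, 0], [0, 0, -0.04, 0, 0, 0], [0, 0, 0, 0, 0, 0], [0, 0, 0, 0, 0, 0]]}}

```text
clock: 40.25
tcp_pos: [0.4246, -0.3667, 0.2085]
tool_rot: [2.219, 2.219, -0.0]
wrist_force: [0.1, 0.7, -0.5]
opening: 0.0187
```

Run:
```python
from h import *
st(); go([.605,.041,.2])
```

```text
t40.2 tcp [ 0.4246 -0.3667  0.2085] yaw 1.5708 tilt [ 0.0021 -0.0025] F [ 0.1  0.7 -0.5] op 0.0187 q [-0.85  0.07  1.71 -0.    1.36 -0.85]
delta tool [0.4077 0.1804 0.0079] wz None
```

Emit:
{"name": "play_rows", "arguments": {"moves": [[0.0291, 0.0129, 0, 0, 0, 0], [0.0291, 0.0129, 0, 0, 0, 0], [0.0291, 0.0129, 0, 0, 0, 0], [0.0291, 0.0129, 0, 0, 0, 0], [0.0291, 0.0129, 0, 0, 0, 0], [0.0291, 0.0129, 0, 0, 0, 0], [0.0291, 0.0129, 0, 0, 0, 0], [0.0291, 0.0129, 0, 0, 0, 0], [0.0291, 0.0129, 0, 0, 0, 0], [0.0291, 0.0129, 0, 0, 0, 0], [0.0291, 0.0129, 0, 0, 0, 0], [0.0291, 0.0129, 0, 0, 0, 0], [0.0291, 0.0129, 0, 0, 0, 0], [0.0291, 0.0129, 0, 0, 0, 0], [0, 0, 0, 0, 0, 0], [0, 0, 0, 0, 0, 0], [0, 0, 0, 0, 0, 0]]}}

```text
clock: 41.95
tcp_pos: [0.6036, 0.0407, 0.2055]
tool_rot: [-2.221, -2.22, 0.003]
wrist_force: [0.6, -0.2, -1.6]
opening: 0.0184
```

Run:
```python
from h import *
st(); go([.6048,.0412,.1606]); im,c=snap('side','s8'); cv2.imwrite('pics/s8z.png',cv2.resize(im[100:260,260:420],None,fx=3.7,fy=3.7,interpolation=cv2.INTER_CUBIC))
im,c=snap('wrist','wZ')
```

```text
t42.0 tcp [0.6036 0.0407 0.2055] yaw 1.5704 tilt [-0.0025 -0.0003] F [ 0.6 -0.2 -1.6] op 0.0184 q [-0.06  0.18  1.59 -0.    1.37 -0.06]
delta tool [0.0005 0.0013 0.0449] wz None
```

View pics/s8z.png

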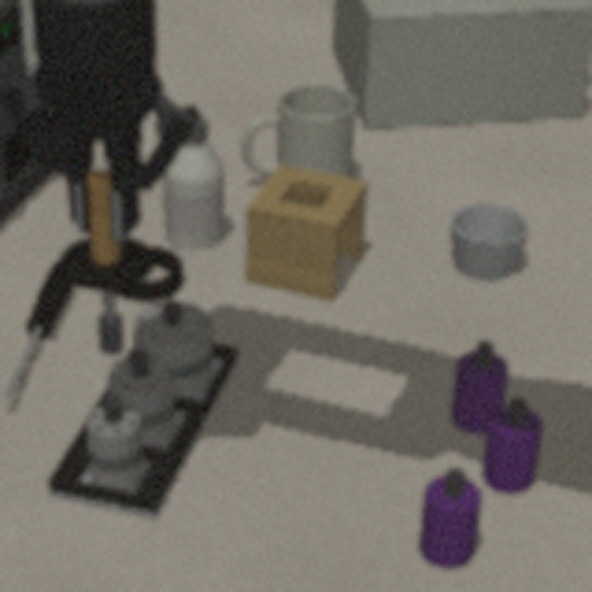

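View pics/wZ.png

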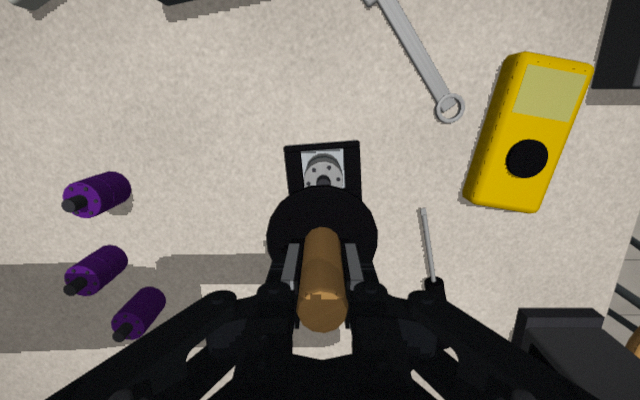

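Emit:
{"name": "play_rows", "arguments": {"moves": [[0.0003, 0.0005, 0.02, 0, 0, 0], [0, 0, 0.014, 0, 0, 0], [0, 0, 0.006, 0, 0, 0], [0, 0, 0, 0, 0, 0], [0, 0, 0, 0, 0, 0], [0, 0, 0, 0, 0, 0]]}}

```text
clock: 42.65
tcp_pos: [0.6057, 0.0416, 0.1679]
tool_rot: [2.221, 2.221, 0.002]
wrist_force: [0.6, -0.7, -0.5]
opening: 0.0187
```

Run:
```python
from h import *
st(); im,c=snap('side','s9'); cv2.imwrite('pics/s9z.png',cv2.resize(im[160:260,260:360],None,fx=5,fy=5,interpolation=cv2.INTER_CUBIC))
```

```text
t42.6 tcp [0.6057 0.0416 0.1679] yaw 1.5707 tilt [ 0.0015 -0.0001] F [ 0.6 -0.7 -0.5] op 0.0187 q [-0.06  0.21  1.63 -0.    1.3  -0.06]
```

View pics/s9z.png

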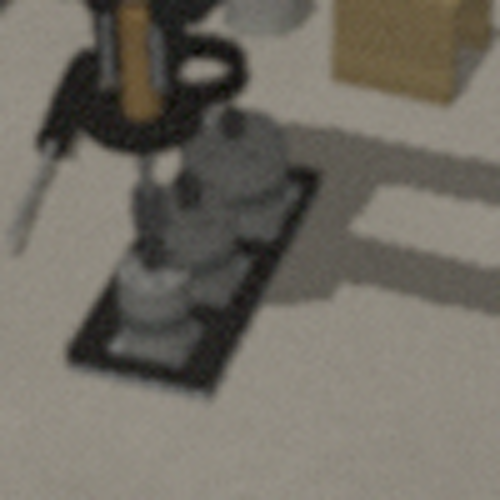

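Emit:
{"name": "play_rows", "arguments": {"moves": [[0, 0, 0.006, 0, 0, 0], [0, 0, 0, 0, 0, 0], [0, 0, 0, 0, 0, 0]]}}

```text
clock: 43.0
tcp_pos: [0.6051, 0.0417, 0.1609]
tool_rot: [-2.221, -2.221, 0.0]
wrist_force: [-0.5, 0.1, -0.8]
opening: 0.0188
```

Emit:
{"name": "play_rows", "arguments": {"moves": [[0, 0, 0.002, 0, 0, 0], [0, 0, 0, 0, 0, 0], [0, 0, 0, 0, 0, 0]]}}

```text
clock: 43.3
tcp_pos: [0.6052, 0.0417, 0.1593]
tool_rot: [2.221, 2.221, 0.0]
wrist_force: [0.6, 0.8, 2.7]
opening: 0.0189
```

Emit:
{"name": "play_rows", "arguments": {"moves": [[0, 0, 0.0015, 0, 0, 0], [0, 0, 0, 0, 0, 0], [0, 0, 0, 0, 0, 0]]}}

```text
clock: 43.6
tcp_pos: [0.6053, 0.0417, 0.1577]
tool_rot: [2.221, 2.221, 0.0]
wrist_force: [-0.4, 0.6, 3.0]
opening: 0.0189
```

Emit:
{"name": "play_rows", "arguments": {"moves": [[0, 0, -0.015, 0, 0, 0], [0, 0, -0.02, 0, 0, 0], [-0.02, 0.0017, 0, 0, 0, 0], [-0.02, 0.0017, 0, 0, 0, 0], [-0.018, 0.0016, 0, 0, 0, 0], [0, 0, 0, 0, 0, 0], [0, 0, 0.015, 0, 0, 0], [0, 0, 0.01, 0, 0, 0], [0, 0, 0, 0, 0, 0], [0, 0, 0, 0, 0, 0], [0, 0, 0, 0, 0, 0]]}}

```text
clock: 44.7
tcp_pos: [0.6102, -0.0159, 0.1676]
tool_rot: [2.221, 2.222, 0.0]
wrist_force: [0.8, -0.1, 0.3]
opening: 0.0192
```

Run:
```python
from h import *
st(); go([.6102,-.0165,.1605]); im,c=snap('wrist','xA')
im,c=snap('side','s10'); cv2.imwrite('pics/s10z.png',cv2.resize(im[140:260,260:380],None,fx=4.5,fy=4.5,interpolation=cv2.INTER_CUBIC))
```

```text
t44.7 tcp [ 0.6102 -0.0159  0.1676] yaw 1.5714 tilt [0.0002 0.    ] F [ 0.8 -0.1  0.3] op 0.0192 q [-0.16  0.22  1.62  0.    1.3  -0.16]
delta tool [-0.0006 -0.      0.0071] wz None
```

View pics/xA.png

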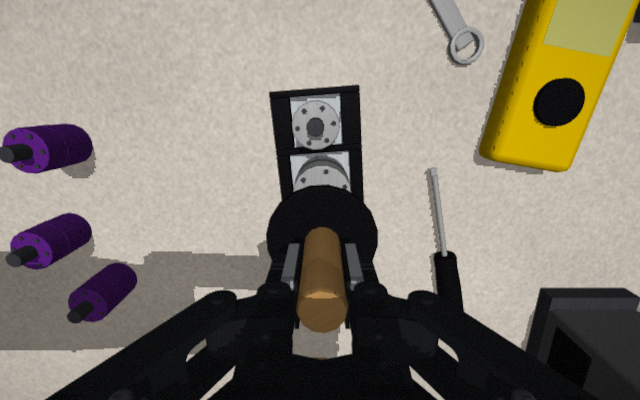

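View pics/s10z.png

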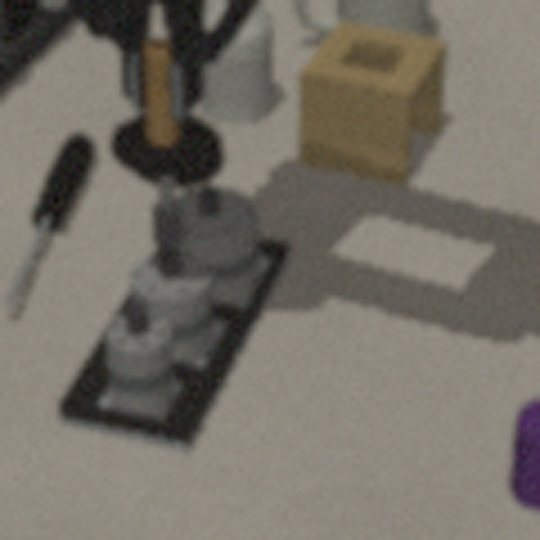

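Emit:
{"name": "play_rows", "arguments": {"moves": [[0, 0, 0.006, 0, 0, 0], [0, 0, 0, 0, 0, 0], [0, 0, 0, 0, 0, 0]]}}

```text
clock: 45.1
tcp_pos: [0.6099, -0.0163, 0.1611]
tool_rot: [-2.221, -2.221, 0.0]
wrist_force: [0.3, 0.3, -1.1]
opening: 0.0184
```

Emit:
{"name": "play_rows", "arguments": {"moves": [[0, 0, 0.0025, 0, 0, 0], [0, 0, 0, 0, 0, 0], [0, 0, 0, 0, 0, 0]]}}

```text
clock: 45.4
tcp_pos: [0.6103, -0.0164, 0.1594]
tool_rot: [2.221, 2.221, 0.001]
wrist_force: [-0.2, 0.1, 1.7]
opening: 0.0187
```

Emit:
{"name": "play_rows", "arguments": {"moves": [[0, 0, 0.001, 0, 0, 0], [0, 0, 0, 0, 0, 0], [0, 0, 0, 0, 0, 0]]}}

```text
clock: 45.7
tcp_pos: [0.6103, -0.0163, 0.1582]
tool_rot: [2.221, 2.221, 0.001]
wrist_force: [-0.1, 0.5, 2.8]
opening: 0.0187
```

Emit:
{"name": "play_rows", "arguments": {"moves": [[0, 0, -0.015, 0, 0, 0], [0, 0, -0.02, 0, 0, 0], [-0.024, 0.0016, 0, 0, 0, 0], [-0.024, 0.0016, 0, 0, 0, 0], [-0.024, 0.0016, 0, 0, 0, 0], [0, 0, 0, 0, 0, 0], [0, 0, 0.015, 0, 0, 0], [0, 0, 0.01, 0, 0, 0], [0, 0, 0, 0, 0, 0], [0, 0, 0, 0, 0, 0], [0, 0, 0, 0, 0, 0]]}}

```text
clock: 46.8
tcp_pos: [0.6151, -0.0878, 0.1681]
tool_rot: [2.22, 2.222, 0.0]
wrist_force: [-0.4, 0.8, -0.9]
opening: 0.0188
```

Run:
```python
from h import *
st(); go([.615,-.0885,.1605]); im,c=snap('wrist','xB')
im,c=snap('side','s11'); cv2.imwrite('pics/s11z.png',cv2.resize(im[140:260,260:380],None,fx=4.5,fy=4.5,interpolation=cv2.INTER_CUBIC))
```

```text
t46.8 tcp [ 0.6151 -0.0878  0.1681] yaw 1.5716 tilt [ 0.0002 -0.0001] F [-0.4  0.8 -0.9] op 0.0188 q [-0.27  0.25  1.59  0.    1.31 -0.27]
delta tool [-0.0007 -0.0001  0.0076] wz None
```

View pics/s11z.png

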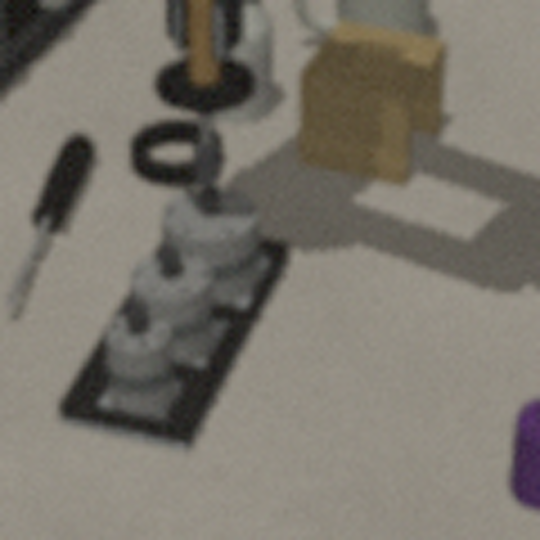

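Emit:
{"name": "play_rows", "arguments": {"moves": [[0, 0, 0.006, 0, 0, 0], [0, 0, 0, 0, 0, 0], [0, 0, 0, 0, 0, 0]]}}

```text
clock: 47.2
tcp_pos: [0.6147, -0.0883, 0.1616]
tool_rot: [-2.221, -2.221, 0.0]
wrist_force: [-0.2, 0.3, -0.7]
opening: 0.0188
```

Emit:
{"name": "play_rows", "arguments": {"moves": [[0, 0, 0.0025, 0, 0, 0], [0, 0, 0, 0, 0, 0], [0, 0, 0, 0, 0, 0]]}}

```text
clock: 47.5
tcp_pos: [0.6152, -0.0883, 0.1599]
tool_rot: [2.221, 2.221, 0.001]
wrist_force: [0.4, 0.5, 1.1]
opening: 0.0186
```

Emit:
{"name": "play_rows", "arguments": {"moves": [[0, 0, 0.001, 0, 0, 0], [0, 0, 0, 0, 0, 0], [0, 0, 0, 0, 0, 0]]}}

```text
clock: 47.8
tcp_pos: [0.6151, -0.0884, 0.1587]
tool_rot: [2.221, 2.221, 0.001]
wrist_force: [0.6, 0.4, 2.3]
opening: 0.0188
```

Emit:
{"name": "play_rows", "arguments": {"moves": [[0, 0, -0.02, 0, 0, 0], [0, 0, -0.03, 0, 0, 0], [-0.0297, -0.0057, 0, 0, 0, 0], [-0.0297, -0.0057, 0, 0, 0, 0], [-0.0297, -0.0057, 0, 0, 0, 0], [-0.0297, -0.0057, 0, 0, 0, 0], [-0.0297, -0.0057, 0, 0, 0, 0], [-0.0297, -0.0057, 0, 0, 0, 0], [-0.0297, -0.0057, 0, 0, 0, 0], [0, 0, 0, 0, 0, 0], [0, 0, 0, 0, 0, 0], [0, 0, 0, 0, 0, 0]]}}

```text
clock: 49.0
tcp_pos: [0.575, -0.2952, 0.208]
tool_rot: [-2.22, -2.221, -0.0]
wrist_force: [0.1, 0.6, -1.5]
opening: 0.0188
```

Run:
```python
from h import *
st(); go([.5752,-.2962,.0896],1.5708); im,c=snap('wrist','xC')
im,c=snap('side','s12'); cv2.imwrite('pics/s12z.png',cv2.resize(im[80:220,270:410],None,fx=4.2,fy=4.2,interpolation=cv2.INTER_CUBIC))
```

```text
t49.0 tcp [ 0.575  -0.2952  0.208 ] yaw 1.5713 tilt [-0.0006  0.001 ] F [ 0.1  0.6 -1.5] op 0.0188 q [-0.6   0.28  1.48  0.    1.39 -0.6 ]
delta tool [-0.0011  0.0003  0.1184] wz 0.0005
```

View pics/s12z.png

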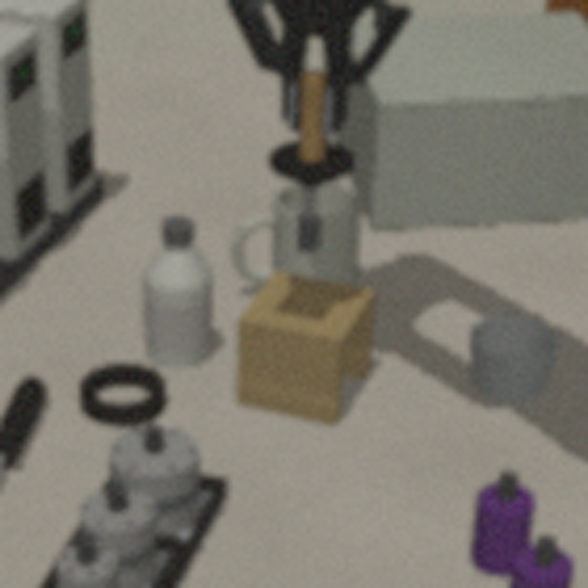

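View pics/xC.png

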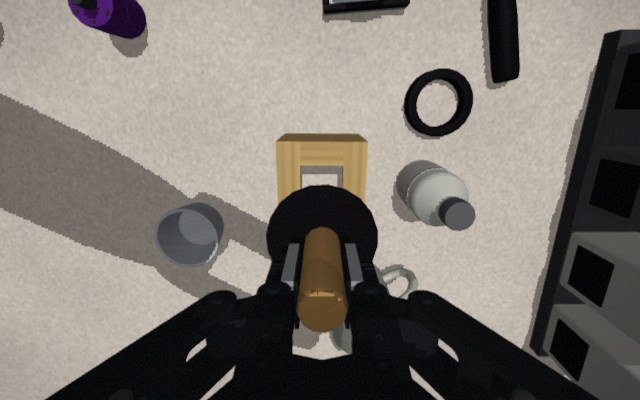

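Same view as at pick-up. Lower to just above seat (rep. z ≈ 0.092).

Emit:
{"name": "play_rows", "arguments": {"moves": [[-0.0003, 0, 0.03, 0, 0, 0], [0, 0, 0.03, 0, 0, 0], [0, 0, 0.03, 0, 0, 0], [0, 0, 0.015, 0, 0, 0], [0, 0, 0.008, 0, 0, 0], [0, 0, 0, 0, 0, 0], [0, 0, 0, 0, 0, 0], [0, 0, 0, 0, 0, 0]]}}

```text
clock: 49.9
tcp_pos: [0.5762, -0.2972, 0.0975]
tool_rot: [2.219, 2.219, 0.001]
wrist_force: [0.1, -0.2, -1.0]
opening: 0.0187
```

Run:
```python
from h import *
st(); go([.5752,-.2962,.0896],1.5708)
```

```text
t49.9 tcp [ 0.5762 -0.2972  0.0975] yaw 1.5709 tilt [ 0.0027 -0.0018] F [ 0.1 -0.2 -1. ] op 0.0187 q [-0.6   0.38  1.57  0.    1.2  -0.6 ]
delta tool [ 0.001  -0.001   0.0079] wz 0.0001
```

Emit:
{"name": "play_rows", "arguments": {"moves": [[0.0003, 0, 0.004, 0, 0, 0], [0, 0, 0.003, 0, 0, 0], [0, 0, 0, 0, 0, 0], [0, 0, 0, 0, 0, 0]]}}

```text
clock: 50.3
tcp_pos: [0.5756, -0.2966, 0.0896]
tool_rot: [2.22, 2.22, 0.001]
wrist_force: [-0.7, 1.2, 6.2]
opening: 0.019
```

Emit:
{"name": "play_rows", "arguments": {"fingers": 0.05, "moves": [[0, 0, 0, 0, 0, 0], [0, 0, 0, 0, 0, 0], [0, 0, 0, 0, 0, 0], [0, 0, 0, 0, 0, 0], [0, 0, -0.015, 0, 0, 0], [0, 0, -0.04, 0, 0, 0], [0, 0, -0.05, 0, 0, 0], [0, 0, -0.04, 0, 0, 0], [0, 0, 0, 0, 0, 0], [0, 0, 0, 0, 0, 0]]}}

```text
clock: 51.3
tcp_pos: [0.5759, -0.2968, 0.2365]
tool_rot: [2.218, 2.218, 0.001]
wrist_force: [-0.4, 0.1, -0.4]
opening: 0.0499
```

Run:
```python
from h import *
st(); im,c=snap('wrist','xD')
im,c=snap('side','s13'); cv2.imwrite('pics/s13z.png',cv2.resize(im[80:220,270:410],None,fx=4.2,fy=4.2,interpolation=cv2.INTER_CUBIC))
```

```text
t51.3 tcp [ 0.5759 -0.2968  0.2365] yaw 1.5708 tilt [ 0.0038 -0.0026] F [-0.4  0.1 -0.4] op 0.0499 q [-0.6   0.26  1.44  0.    1.43 -0.6 ]
```

View pics/xD.png

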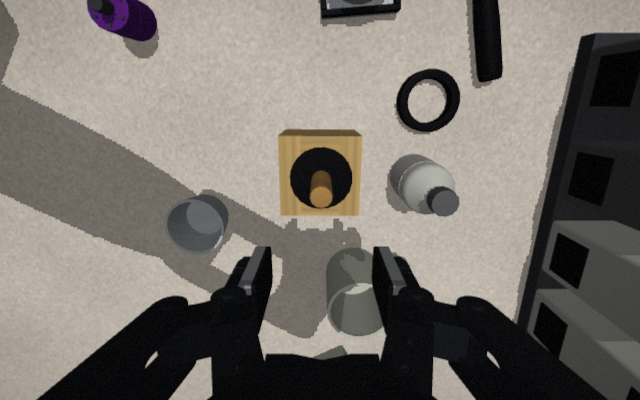

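View pics/s13z.png

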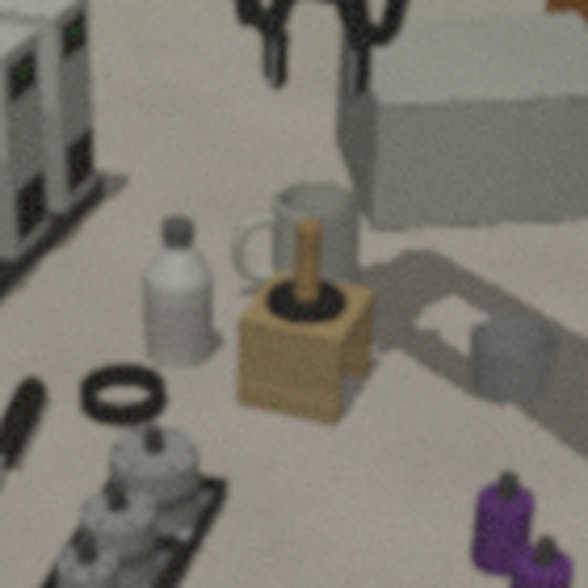

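Emit:
{"name": "play_rows", "arguments": {"fingers": 0.028, "moves": [[0.038, -0.0031, 0, 0, 0, 0], [0.038, -0.0031, 0, 0, 0, 0], [0.038, -0.0031, 0, 0, 0, 0], [0.038, -0.0031, 0, 0, 0, 0], [0.038, -0.0031, 0, 0, 0, 0], [0.038, -0.0031, 0, 0, 0, 0], [0.038, -0.0031, 0, 0, 0, 0], [0.038, -0.0031, 0, 0, 0, 0], [0.038, -0.0031, 0, 0, 0, 0], [0.038, -0.0031, 0, 0, 0, 0], [0.038, -0.0031, 0, 0, 0, 0], [0.038, -0.0031, 0, 0, 0, 0], [0.038, -0.0031, 0, 0, 0, 0], [0.038, -0.0031, 0, 0, 0, 0], [0.038, -0.0031, 0, 0, 0, 0], [0.038, -0.0031, 0, 0, 0, 0], [0.038, -0.0031, 0, 0, 0, 0], [0.038, -0.0031, 0, 0, 0, 0], [0, 0, 0, 0, 0, 0]]}}

```text
clock: 53.3
tcp_pos: [0.5168, 0.3915, 0.2308]
tool_rot: [-2.215, -2.224, 0.005]
wrist_force: [-0.6, 0.0, 0.7]
opening: 0.0282
```

Emit:
{"name": "play_rows", "arguments": {"moves": [[0, 0, 0, 0, 0, -0.1434], [0, 0, 0, 0, 0, -0.1434], [0, 0, 0, 0, 0, -0.1434], [0, 0, 0, 0, 0, -0.1434], [0, 0, 0, 0, 0, -0.1434], [0, 0, 0, 0, 0, -0.1434], [0, 0, 0, 0, 0, -0.1434], [0, 0, 0, 0, 0, -0.1434], [0, 0, 0, 0, 0, -0.1434], [0, 0, 0, 0, 0, -0.1434], [0, 0, 0, 0, 0, -0.1434], [0, 0, 0, 0, 0, -0.1434], [0, 0, 0, 0, 0, -0.1434], [0, 0, 0, 0, 0, -0.1434], [0, 0, 0.03, 0, 0, 0], [0, 0, 0.03, 0, 0, 0], [0, 0, 0, 0, 0, 0], [0, 0, 0, 0, 0, 0]]}}

```text
clock: 55.1
tcp_pos: [0.5183, 0.3868, 0.172]
tool_rot: [0.679, -3.064, 0.002]
wrist_force: [-0.5, -0.7, -0.1]
opening: 0.0279
```

Run:
```python
from h import *
st(); go([.52,.387,.054],3.578-2*np.pi); im,c=snap('wrist','xE')
cv2.imwrite('pics/xEz.png',cv2.resize(im[120:300,220:430],None,fx=3.3,fy=3.3,interpolation=cv2.INTER_CUBIC))
```

```text
t55.1 tcp [0.5183 0.3868 0.172 ] yaw -2.7051 tilt [-0.0032 -0.002 ] F [-0.5 -0.7 -0.1] op 0.0279 q [ 0.52  0.31  1.51 -0.    1.33 -1.49]
delta tool [-0.002  -0.0005  0.118 ] wz 0.0
```

View pics/xEz.png

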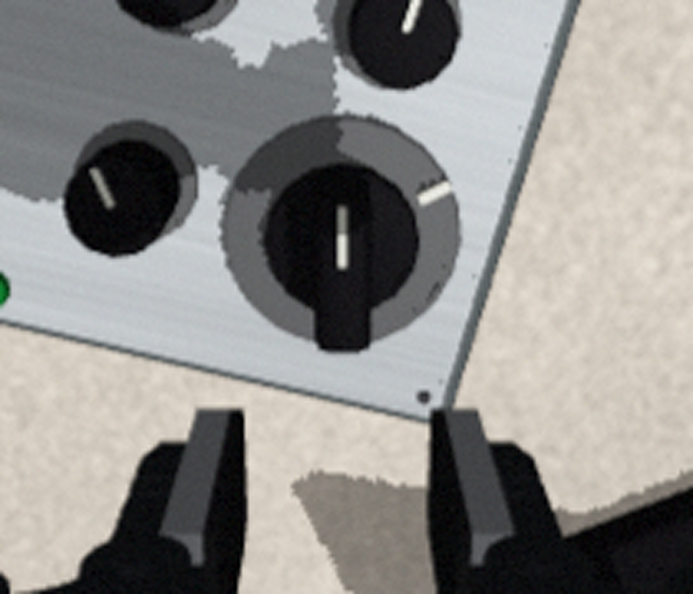

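Emit:
{"name": "play_rows", "arguments": {"moves": [[-0.001, 0, 0.03, 0, 0, 0], [0, 0, 0.03, 0, 0, 0], [0, 0, 0.02, 0, 0, 0], [0, 0, 0.015, 0, 0, 0], [0, 0, 0.012, 0, 0, 0], [0, 0, 0.01, 0, 0, 0], [0, 0, 0, 0, 0, 0], [0, 0, 0, 0, 0, 0]]}}

```text
clock: 55.95
tcp_pos: [0.5205, 0.3885, 0.0571]
tool_rot: [-0.681, 3.066, 0.0]
wrist_force: [0.5, 0.9, 1.2]
opening: 0.0281
```

Run:
```python
from h import *
st(); im,c=snap('wrist','xF')
```

```text
t56.0 tcp [0.5205 0.3885 0.0571] yaw -2.7047 tilt [0.0008 0.0005] F [0.5 0.9 1.2] op 0.0281 q [ 0.52  0.43  1.58  0.    1.13 -1.49]
```

View pics/xF.png

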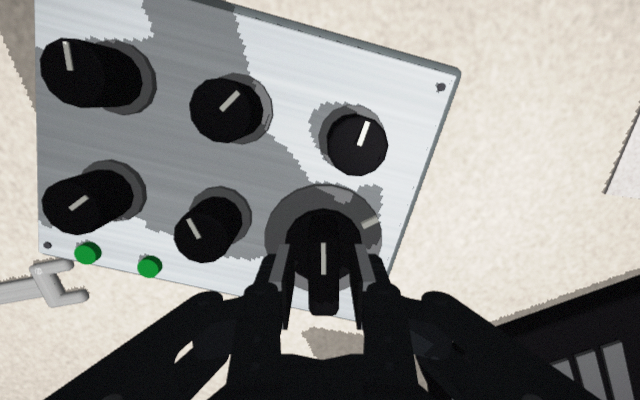

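Emit:
{"name": "play_rows", "arguments": {"fingers": 0.0, "squeeze": 30, "moves": [[0, 0, 0.002, 0, 0, 0], [0, 0, 0, 0, 0, 0], [0, 0, 0, 0, 0, 0], [0, 0, 0, 0, 0, 0], [0, 0, 0, 0, 0, 0]]}}

```text
clock: 56.5
tcp_pos: [0.5209, 0.3893, 0.0559]
tool_rot: [-0.68, 3.065, 0.002]
wrist_force: [-1.0, 3.5, 6.9]
opening: 0.0132
```

Emit:
{"name": "play_rows", "arguments": {"moves": [[0, 0, 0, 0, 0, 0.05], [0, 0, 0, 0, 0, 0.1], [0, 0, 0, 0, 0, 0.1], [0, 0, 0, 0, 0, 0.1], [0, 0, 0, 0, 0, 0.1], [0, 0, 0, 0, 0, 0.1], [0, 0, 0, 0, 0, 0.1], [0, 0, 0, 0, 0, 0.1], [0, 0, 0, 0, 0, 0.1], [0, 0, 0, 0, 0, 0.1], [0, 0, 0, 0, 0, 0.1], [0, 0, 0, 0, 0, 0.05], [0, 0, 0, 0, 0, 0], [0, 0, 0, 0, 0, 0]]}}

```text
clock: 57.9
tcp_pos: [0.5205, 0.3864, 0.0559]
tool_rot: [1.023, 2.969, -0.005]
wrist_force: [-3.3, -6.6, 11.4]
opening: 0.0133
```

Run:
```python
from h import *
st(); im,c=snap('wrist','xG')
cv2.imwrite('pics/xGz.png',cv2.resize(im[160:340,220:430],None,fx=3.3,fy=3.3,interpolation=cv2.INTER_CUBIC))
```

```text
t57.9 tcp [0.5205 0.3864 0.0559] yaw 2.4783 tilt [-0.     -0.0031] F [-3.3 -6.6 11.4] op 0.0133 q [ 0.52  0.43  1.58 -0.    1.13 -0.39]
```

View pics/xGz.png

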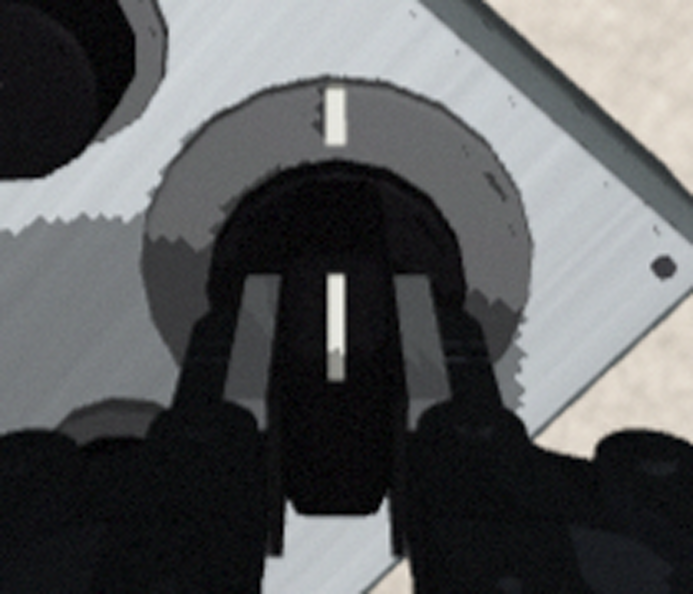

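Pointer (col 336) lines up with the tick (col 336). Release and rise, then check everything.

Emit:
{"name": "play_rows", "arguments": {"fingers": 0.028, "moves": [[0, 0, 0, 0, 0, 0], [0, 0, 0, 0, 0, 0], [0, 0, 0, 0, 0, 0], [0, 0, -0.015, 0, 0, 0], [0, 0, -0.03, 0, 0, 0], [0, 0, -0.045, 0, 0, 0], [0, 0, -0.05, 0, 0, 0], [0, 0, -0.05, 0, 0, 0], [0, 0, 0, 0, 0, 0], [0, 0, 0, 0, 0, 0], [0, 0, 0, 0, 0, 0]]}}

```text
clock: 59.05
tcp_pos: [0.5194, 0.3879, 0.2436]
tool_rot: [-1.022, -2.969, 0.002]
wrist_force: [0.1, 0.7, -1.2]
opening: 0.0281
```

Run:
```python
from h import *
st(); im,c=snap('wrist','xH')
cv2.imwrite('pics/xHz.png',cv2.resize(im[120:300,220:430],None,fx=3.3,fy=3.3,interpolation=cv2.INTER_CUBIC))
im,c=snap('top','tF'); cv2.imwrite('pics/tFz.png',cv2.resize(im[100:300,120:520],None,fx=2,fy=2,interpolation=cv2.INTER_CUBIC))
im,c=snap('side','sF')
```

```text
t59.0 tcp [0.5194 0.3879 0.2436] yaw 2.4785 tilt [-0.0014 -0.0008] F [ 0.1  0.7 -1.2] op 0.0281 q [ 0.52  0.26  1.43 -0.    1.45 -0.39]
```

View pics/xHz.png

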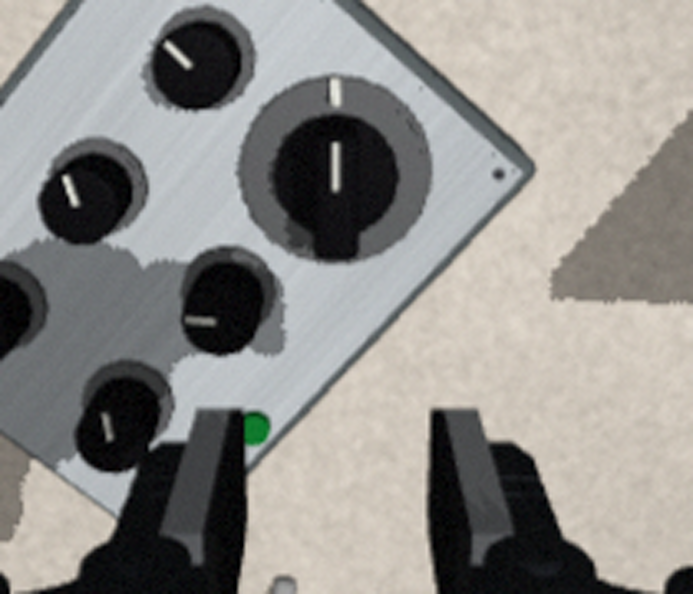

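View pics/tFz.png

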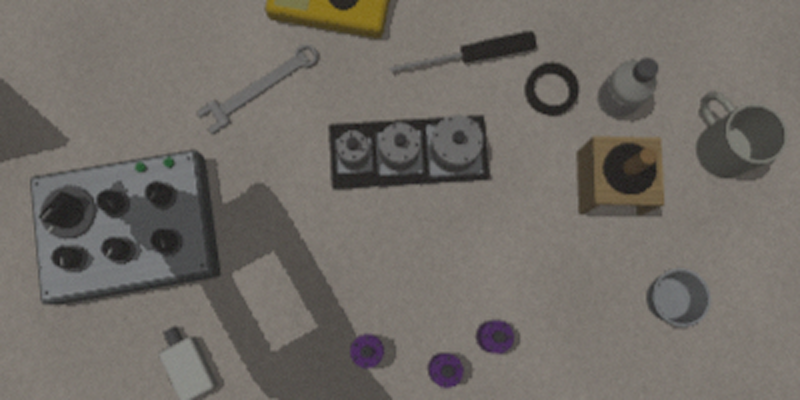

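View pics/sF.png

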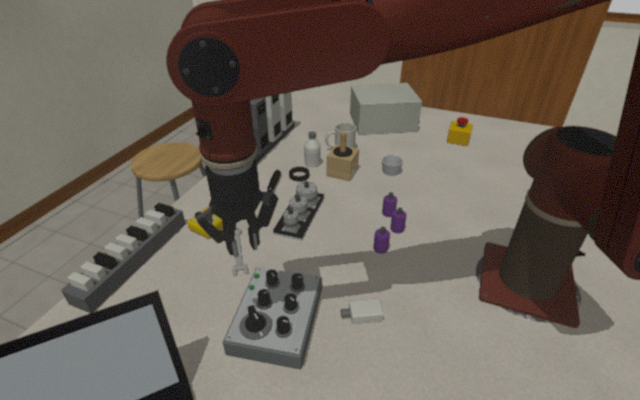

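Run:
```python
from plant import bot
print(bot.sign_off())
```

```text
the job is handed in; nothing more can be done
None
```

I completed every step in order and handed the job in at about 59 s. The sign-off gives no verdict, so success rests on my own checks below.

**What I did:**
- **Knob to zero:** I turned it anticlockwise until it hit its stop, felt as a 1.5 N m reaction torque.
- **Units:** All three were present. I stood S, L and M in their own bays.
- **Grease:** I took the dauber and dipped its tip to about 15 mm above the table, 30 mm below the pot's rim. I dabbed S, then M, then L, at about 3 to 4 N each, and hung the dauber back in its stand.
- **Knob to tick:** I turned it clockwise 1.10 rad.

**Last checks:**
- **Knob:** the pointer and the tick line up in the wrist image.
- **Units:** the last wrist measurement, taken before dabbing, put all three upright and within about 3 mm of their bay centres. The final top view still shows them in place.
- **Dauber:** it hangs upright with its collar on the stand.
- **Surroundings:** the bystanders look unmoved in the final views. I saw no contact with the trimmers, but I did not measure contact force on them.
- **Robot:** it is raised clear of everything.

**What disagreed:**
- **Finger length:** the real fingertips sit about 33 mm farther back from the reported tool point than stated. My first grip on the knob closed in the air above the bar, touching nothing. I measured the offset from the side and wrist cameras and corrected every later move for it.
- **Unit L:** it had been knocked about 35 mm aside before I reached it. I found its new position before gripping it.
- **Camera estimates:** views taken at different wrist angles differed by 2 to 3 mm. I averaged them or re-measured.

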